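Let the gas off a shock-absorber reservoir

ROBOT

A 7-joint arm with a two-finger parallel gripper is mounted at the origin on the work surface. World frame = base frame: x ahead of the robot, y to its left, z up, the work surface at z = 0. Lengths are in mm, angles in rad, forces in N, time in s.
With the tool pointing down it reaches from about 425 to 800 mm from the base axis. Payload 8.3 kg.
Tool frame: the origin (TCP) lies between the finger pads; the fingertips stand 19 mm ahead of it and the grasp point (between the pads) is the TCP; z points along the fingers, y is the line along which they close (so a half turn about z gives the same grasp; the last joint's range is limited). The gripper opens to 85 mm and grips with 20 to 120 N. Pads are 22 mm wide; open, the fingers measure 114 mm over their backs; the gripper's body (76 mm by 85 mm) begins 54 mm behind the grasp point. The pads swing forward as they close: fully open they stand 13 mm farther back than shut.
Start: joints at [-1.227, 0.383, 0.016, 1.37, -0.006, 1.388, -0.046], TCP at [247.245, 573.999, 250.279] pointing down, gripper open.
Joint ranges: [-2.95, 2.95], [-0.25, 2.06], [-1.52, 1.56], [0.18, 2.33], [-1.44, 4.58], [0.02, 2.06], [-3.01, 3.01]. Speed limits (rad/s): [2.39, 2.39, 3.01, 3.01, 3.14, 3.14, 3.14].

INTERFACE

Orientations are given as a unit quaternion [x, y, z, w].
In Python, from bench import r gives the robot as it stands.
- The arm moves only by the tool send_rows, never from a script. Its argument "steps" is a list of rows, each an object of numbers: "dx", "dy", "dz": the shift along the tool's x, y, z as a fraction of full scale; "wx", "wy", "wz": the turn, a rotation vector about the tool's x, y, z as a fraction of full scale. A call has 1 to 10 rows; each row is the pose to reach, as a shift and turn from the pose commanded when the call began, along the tool's axes at that moment; what a row does not reach only later rows make up. Full scale, the value 1, is 150 mm for a shift and 30 degrees for a turn. A row lasts 1/10 s, in which the tool goes at most 50 mm and 8.59 degrees, less where a joint would pass 70% of its speed; a pose out of reach is approached as far as the arm can. A call with a number of a shift or a turn outside -1 to 1 is refused whole. A call with a gripper value outside its range is refused whole. "hand" is the opening, from 0 (shut) to 1 (fully open), set as the call begins (left out, the last holds). The fingers move at their own pace and stop on an object; the grip force is fixed at half the most. Time passes only in rows, so rows that repeat a pose let the fingers close. It gives the time, the measured TCP pose, the force, the opening and the grip force at its end, in the units of the state.
- r.state(): the state, without advancing time (a new reading comes with each control period).
- r.capture(name): name is "scene" or "top" or "wrist"; returns (picture, depth): 384x512x3 uint8, red, green, blue; 384x512 float32, mm along the optical axis (not along the pixel's ray), 0 where there is no reading.
- r.camera_params(name): a dict with "fx", "fy", "cx", "cy" (pixels), "rvec" (rotation vector, rad) and "tvec" (3), from world to camera coordinates, as OpenCV has them; the wrist camera has in their place "mount" (4x4, takes a point from camera to tool coordinates, whose origin is the TCP and whose axes are the flange's). Camera axes: x right, y down, z forward; pixel columns grow to the right and rows downward; lengths in mm; the calibration is good to about 2 mm. The wrist camera is an equidistant fisheye: a pixel r from the principal point sees the ray r / f radians off the axis. A picture is of the moment at which its call begins: read the wrist's pose just before it. camera_params takes no time and is no camera call.
- r.hand_in(): hands the job in; it is judged then, once.
The state is a dict: "clock": time; "joint_pos": joint angles; "dq": joint speeds; "tau": joint torques, N m; "eef_pos": TCP position; "ee_rot": TCP orientation; "wrist_force": force on the tool from outside, world axes, zero at the start; "wrist_torque": the same for the moment, N m; "width": opening from 0.0 (shut) to 1.0 (fully open); "finger_force": force on a finger pad.
Only numpy, scipy, OpenCV 4.12 (cv2) and the standard library are available. Lean on these libraries where they do the work, as an engineer would, in place of code of your own. Each camera call takes 0.05 s, during which the arm holds its last target. There are 200 camera calls.

TASK

Let the gas off the red shock-absorber reservoir: unscrew the small knurled lock nut of its valve (counterclockwise seen from above) until it is up at its stop, let go of it, then press the freed valve tip down until you feel it bottom, hold it there with a force of about 12 N for about two seconds without bending its thin pin, and let it spring back up. Leave the lock nut unscrewed, and leave the blue reservoir and the things lying around alone.

Things in the scene. Friction and masses are not known exactly. Their poses are not given: they have to be found in the camera images.
- red: Red gas reservoir, 52 mm diameter, upright in an 84 mm square stand. Origin: centre of the stand's underside, z up. The end cap's flat top is 100 mm above it; from its middle a dark steel valve stem, 9 mm diameter, rises to 127 mm, with a thin washer and the lock nut on its top and a thin pin with a steel tip standing out of the nut. The valve's axis is vertical, through this origin.
- red_nut_center (a point): Centre of the red valve's lock nut: knurled brass cylinder, 14 mm diameter, 10 mm high, axis vertical, at the start 133.5 mm above the origin of red. Threaded on the pin: it climbs the pin 1.67 mm per radian (6 mm in all) and rides up and down with the pin. Let the hand rise with it while turning, or the pin is pushed down instead.
- red_nut (a joint): Turn of the red reservoir's lock nut, rad: 0 = screwed down (pin locked), grows counterclockwise seen from above, 3.6 = fully unscrewed, at its stop. Takes about 0.06 N m to turn and stays where it is left.
- red_tip: Steel tip of the red valve's pin: cylinder 7 mm diameter, 5 mm high, on a 4.4 mm pin. Origin: centre of its flat top, z up, 153 mm above the origin of red when not pressed (14.5 mm above the locked nut's top, 8.5 mm above the unscrewed nut's top). The pin bends if more than 20 N acts on the tip.
- red_pin (a joint): How far the red valve's pin is pressed down, m: 0 = up. It cannot go down while the nut is locked; with the nut unscrewed it bottoms on a hard inner seat somewhere between 2 and 5.5 mm down, differently from valve to valve. A spring pushes it up with 3.6 N at 0 and 6.9 N at 5.5 mm. The gas comes off properly only while the tip is held on its seat with 9 to 15 N.
- blue: Blue gas reservoir in its stand, of the same size and build as the red one, with its own valve: not to be touched. Origin: centre of the stand's underside.
- blue_nut (a joint): Turn of the blue reservoir's lock nut, rad: 0 = screwed down; must stay so.
- mug: White mug, 76 mm in diameter, 90 mm high, handle on its +y side; origin at the centre of its underside. Bystander.
- screwdriver: Screwdriver with a red handle lying on the bench, along its x axis. Bystander.
- dust_cap: Black valve dust cap, 16 mm in diameter, 16 mm high, on the bench; origin at the centre of its underside. Bystander.
Not all that is in view belongs to the job. Leave any brown look-alike of the red alone.

How it is judged:
By the outcome, as a careful person would: the job done as asked, in the order asked, and still so for the second after the job is handed in, with the robot touching nothing.
It also fails if it takes over 72 s, if anything falls off the work surface, if the arm or the gripper's body presses on something with over 40 N, if the wrist force passes 120 N, or if a joint passes its speed limit or range.

## Working session

There is one attempt and no reset: what is moved stays moved. The work goes in short steps, Python scripts to look and compute and a tool call to move; the robot and the scene stay as the last step left them, time stands still between calls to the robot, and variables do not carry over. Pictures are saved under pics/ and viewed, at most 10 in all, crops included, and the job is handed in when it is done.

Besides the shell and the picture viewer there is one more tool, called after "Emit:" as name(argument=value, ...), one argument or row to a line, values as JSON. send_rows: Moves the arm, as the interface text tells. Its arguments: {"type":"object","properties":{"steps":{"type":"array"},"hand":{"type":"number"}},"required":["steps"]}

```bash
mkdir -p pics; ls
cat > h.py <<'E'
import numpy as np, cv2
from bench import r
from scipy.spatial.transform import Rotation as R
def cap(n):
    p,d=r.capture(n); cv2.imwrite(f'pics/{n}_{r.state()["clock"]:.2f}.png',p[:,:,::-1]); return p,d
def world(n,d):
    k=r.camera_params(n); M=R.from_rotvec(np.ravel(k['rvec'])).as_matrix(); t=np.ravel(k['tvec'])
    v,u=np.mgrid[:d.shape[0],:d.shape[1]]
    c=np.stack([(u-k['cx'])/k['fx']*d,(v-k['cy'])/k['fy']*d,d],-1)
    return (c-t)@M
E
python3 - <<'E'
from h import *
print(r.state())
a,da=cap('scene');b,db=cap('top')
np.savez('s.npz',a=a,da=da,b=b,db=db)
cv2.imwrite('pics/both.png',cv2.resize(np.hstack([a,b]),(800,300))[:,:,::-1])
for n in('scene','top','wrist'):print(r.camera_params(n))
E
ls pics
```

```text
pics
{'clock': 0.0, 'joint_pos': array([-1.22691124,  0.38425757,  0.01641443,  1.37116847, -0.00631988,
        1.38820063, -0.04650826]), 'dq': array([ 1.40109260e-03, -6.18596817e-04,  5.00106520e-04,  7.22715506e-04,
       -3.49317154e-05, -1.36395872e-03,  2.86613406e-04]), 'tau': array([ 2.40854506e-04, -6.27592921e+01,  8.44263956e-01, -3.71815753e+01,
        1.65075890e-02,  1.43271103e-02,  1.76379427e-05]), 'eef_pos': array([247.08244021, 573.57307893, 249.26056596]), 'ee_rot': array([ 2.01986024e-01,  9.79387901e-01, -9.75007312e-04, -1.84328513e-04]), 'wrist_force': array([-0.31142435,  0.29069806,  0.44795088]), 'wrist_torque': array([-0.01528899,  0.03161308,  0.00227807]), 'finger_force': 0.0, 'width': 0.999412043648869}
{'fx': 406.09108865566174, 'fy': 406.09108865566174, 'cx': 256.0268086576163, 'cy': 193.09427723898196, 'rvec': array([ 1.54647065,  2.20712884, -0.7102036 ]), 'tvec': array([ 266.24688854, -334.51606176, 1324.70187852])}
{'fx': 463.75777839202806, 'fy': 463.75777839202806, 'cx': 258.4297804195379, 'cy': 192.91861848323296, 'rvec': array([ 2.18545476, -2.19248962,  0.08915739]), 'tvec': array([ -82.1883558 ,  552.10157826, 1343.15039562])}
{'fx': 297.3186396354542, 'fy': 297.3186396354542, 'cx': 257.89947958632837, 'cy': 190.61349248697869, 'mount': array([[-8.31950725e-05, -9.45039023e-01, -3.26957548e-01,
         8.59953382e+01],
       [ 9.99999996e-01, -6.66645879e-05, -6.17647009e-05,
        -1.26569048e+00],
       [ 3.65735624e-05, -3.26957552e-01,  9.45039025e-01,
        -1.23600166e+02],
       [ 0.00000000e+00,  0.00000000e+00,  0.00000000e+00,
         1.00000000e+00]])}
both.png
scene_0.05.png
top_0.10.png
```

View pics/both.png

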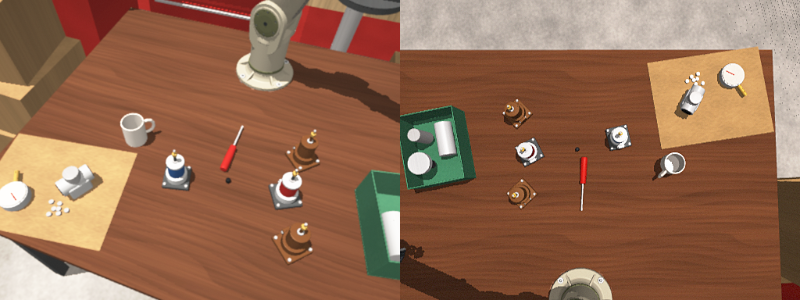

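Run:
```python
from h import *
f=np.load('s.npz')
for n,i,d in(('scene',f['a'],f['da']),('top',f['b'],f['db'])):
    W=world(n,d); h=cv2.cvtColor(i,cv2.COLOR_RGB2HSV)
    m=((h[...,0]<8)|(h[...,0]>172))&(h[...,1]>120)&(h[...,2]>60)&(d>0)
    c,l,s,ce=cv2.connectedComponentsWithStats(m.astype(np.uint8))
    for k in range(1,c):
        if s[k,4]>40: q=W[l==k]; print(n,'red',s[k],ce[k].round(),np.percentile(q,[2,50,98],axis=0).round())
    m=(W[...,2]>115)&(W[...,2]<165)&(d>0)
    c,l,s,ce=cv2.connectedComponentsWithStats(m.astype(np.uint8))
    for k in range(1,c):
        if s[k,4]>5: q=W[l==k]; print(n,'tall',s[k],ce[k].round(),np.percentile(q,[2,50,98],axis=0).round(),np.median(i[l==k],axis=0))
```

```text
scene red [  66    0  254   73 6356] [160.  22.] [[-1232. -1228.  -600.]
 [ -206.  -898.  -119.]
 [ -119.  -219.    48.]]
scene red [ 216    0  122   21 1239] [288.   6.] [[-529. -598.  -89.]
 [-520. -308.  -59.]
 [-512. -161.    0.]]
scene red [ 371    7   69   56 2498] [406.  34.] [[-1250.    62.  -655.]
 [-1234.   199.  -500.]
 [-1211.   336.  -354.]]
scene red [ 443   21   69   58 2881] [481.  50.] [[-1248.   472.  -656.]
 [-1234.   617.  -508.]
 [-1218.   773.  -361.]]
scene red [281 185  22  35 389] [292. 202.] [[427. -27.  -3.]
 [488.  -9.  21.]
 [532.   4.  26.]]
scene red [358 234  24  18 202] [367. 245.] [[559. 171.  46.]
 [574. 191.  68.]
 [578. 215.  87.]]
scene tall [   0    0   63   62 1160] [26. 28.] [[   40. -1005.   116.]
 [  216.  -980.   138.]
 [  351.  -962.   164.]] [96. 76. 52.]
scene tall [ 436    0   76   19 1052] [480.   7.] [[-477.  250.  115.]
 [-415.  373.  136.]
 [-386.  466.  140.]] [76. 77. 76.]
scene tall [320  50  51  27 655] [344.  65.] [[ 18. -61. 116.]
 [ 61.   7. 140.]
 [ 77.  69. 164.]] [149. 140. 121.]
scene tall [397 167   8  12  60] [401. 173.
[... 1127 characters left out ...]
l [279 168   6   5  24] [282. 170.] [[ 599. -152.  132.]
 [ 605. -146.  139.]
 [ 611. -140.  155.]] [231.5 188.  126.5]
top tall [  0 176  83  66 271] [ 31. 220.] [[419. 396. 115.]
 [456. 569. 118.]
 [581. 619. 123.]] [ 75. 140. 100.]
top tall [154 188   6   6  30] [157. 190.] [[544. 184. 131.]
 [551. 189. 138.]
 [557. 197. 154.]] [227.  195.5 107.5]
top tall [ 10 194  31  29 705] [ 25. 208.] [[470. 509. 119.]
 [505. 543. 133.]
 [538. 580. 138.]] [235. 232. 231.]
top tall [143 247   7   5  28] [146. 249.] [[389. 211. 125.]
 [395. 216. 138.]
 [400. 223. 154.]] [224.  187.5  82.5]
top tall [217 371  34  13 171] [235. 376.] [[ 49. -55. 116.]
 [ 67. -22. 143.]
 [ 77.  19. 165.]] [105.  98.  84.]
```

Pixels are full-resolution. Candidates for the target in the scene picture:
- red/white reservoir, nut at (378,222)
- brown look-alikes at (401,173) and (389,291)
- blue reservoir at (223,198)
- red screwdriver handle at (292,202)

I choose (378,222), which is at about (552,192) mm in the world. I'll check it in a crop.

```bash
cat >> h.py <<'E'
def plan(target, turn=0):
    "fractions along tool axes now for a world target TCP (mm)"
    s=r.state(); M=R.from_quat(s['ee_rot']).as_matrix()
    print('clock',s['clock'],'pos',s['eef_pos'].round(2),'j',s['joint_pos'].round(3),'F',s['wrist_force'].round(2),'x',M[:,0].round(3),'z',M[:,2].round(4))
    print('frac',((np.array(target)-s['eef_pos'])@M/150).round(4))
E
python3 - <<'E'
from h import *
f=np.load('s.npz')
cv2.imwrite('pics/crop.png',cv2.resize(f['a'][150:330,330:450,::-1],None,fx=3.3,fy=3.3,interpolation=cv2.INTER_CUBIC))
plan([552,192,250])
E
```

```text
clock 0.1 pos [247.09 573.64 249.38] j [-1.227  0.384  0.016  1.371 -0.006  1.388 -0.046] F [0.34 0.3  0.12] x [-0.918  0.396 -0.   ] z [-6.0e-04 -1.6e-03 -1.0e+00]
frac [-2.8734e+00 -1.5326e+00 -1.3000e-03]
```

View pics/crop.png

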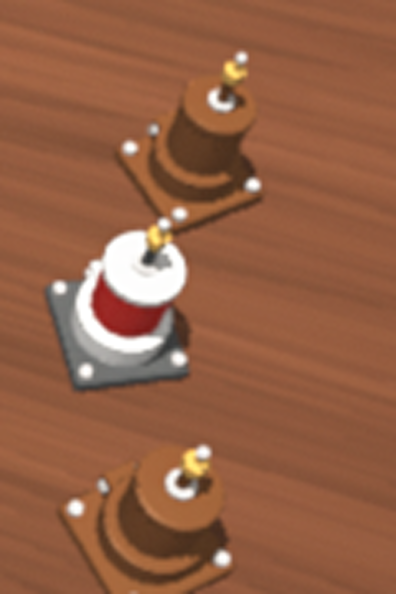

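The crop shows the red and white reservoir between the two brown look-alikes, with its tip at crop (163,222), which is scene (379,217). The choice stands, so I'll move there and start pre-winding the wrist.

Emit:
send_rows(
  steps=[
    {"dx": -0.25, "dy": -0.13},
    {"dx": -0.5, "dy": -0.26},
    {"dx": -0.75, "dy": -0.4},
    {"dx": -0.95, "dy": -0.51},
    {"dx": -0.95, "dy": -0.51},
  ],
)

```text
schema error: expected keys dx, dy, dz, wx, wy, wz
```

Emit:
send_rows(
  steps=[
    {"dx": -0.25, "dy": -0.13, "wz": 0.25},
    {"dx": -0.5, "dy": -0.26, "wz": 0.5},
    {"dx": -0.75, "dy": -0.4, "wz": 0.75},
    {"dx": -0.95, "dy": -0.51, "wz": 1},
    {"dx": -0.95, "dy": -0.51, "wz": 1},
  ],
)

```text
schema error: expected keys dx, dy, dz, wx, wy, wz
```

```bash
python3 -c "
from h import *
plan([552,192,250])"
```

```text
clock 0.1 pos [247.09 573.64 249.38] j [-1.227  0.384  0.016  1.371 -0.006  1.388 -0.046] F [0.34 0.3  0.12] x [-0.918  0.396 -0.   ] z [-6.0e-04 -1.6e-03 -1.0e+00]
frac [-2.8734e+00 -1.5326e+00 -1.3000e-03]
```

Emit:
send_rows(
  steps=[
    {"dx": -0.25, "dy": -0.13, "dz": 0, "wx": 0, "wy": 0, "wz": 0},
    {"dx": -0.5, "dy": -0.26, "dz": 0, "wx": 0, "wy": 0, "wz": 0},
    {"dx": -0.75, "dy": -0.4, "dz": 0, "wx": 0, "wy": 0, "wz": 0},
    {"dx": -0.95, "dy": -0.51, "dz": 0, "wx": 0, "wy": 0, "wz": 0},
    {"dx": -0.95, "dy": -0.51, "dz": 0, "wx": 0, "wy": 0, "wz": 0},
  ],
)

```text
clock: 0.6
eef_pos: [352.7, 442.2, 250.3]
ee_rot: [0.206, 0.978, -0.001, 0.001]
wrist_force: [0.9, -0.1, 0.5]
width: 0.999
finger_force: 0.0
```

Emit:
send_rows(
  steps=[
    {"dx": -0.25, "dy": -0.13, "dz": 0, "wx": 0, "wy": 0, "wz": 0.25},
    {"dx": -0.5, "dy": -0.26, "dz": 0, "wx": 0, "wy": 0, "wz": 0.5},
    {"dx": -0.75, "dy": -0.4, "dz": 0, "wx": 0, "wy": 0, "wz": 0.75},
    {"dx": -0.95, "dy": -0.51, "dz": 0, "wx": 0, "wy": 0, "wz": 1},
    {"dx": -0.95, "dy": -0.51, "dz": 0, "wx": 0, "wy": 0, "wz": 1},
  ],
)

```text
clock: 1.1
eef_pos: [451.9, 315.6, 250.2]
ee_rot: [0.454, 0.891, -0.001, 0.001]
wrist_force: [-0.4, -0.5, 0.5]
width: 1.0
finger_force: 0.0
```

```bash
python3 -c "
from h import *
plan([552,192,250])"
```

```text
clock 1.1 pos [451.9  315.62 250.2 ] j [-0.877  0.223  0.249  1.587 -0.054  1.339  0.006] F [-0.39 -0.47  0.48] x [-0.587  0.809 -0.003] z [ 0.0012 -0.0022 -1.    ]
frac [-1.059   0.0561  0.004 ]
```

Emit:
send_rows(
  steps=[
    {"dx": -0.25, "dy": 0.013, "dz": 0, "wx": 0, "wy": 0, "wz": 0.25},
    {"dx": -0.5, "dy": 0.026, "dz": 0, "wx": 0, "wy": 0, "wz": 0.5},
    {"dx": -0.75, "dy": 0.04, "dz": 0, "wx": 0, "wy": 0, "wz": 0.75},
    {"dx": -1, "dy": 0.056, "dz": 0, "wx": 0, "wy": 0, "wz": 1},
    {"dx": -1, "dy": 0.056, "dz": 0, "wx": 0, "wy": 0, "wz": 1},
  ],
)

```text
clock: 1.6
eef_pos: [547.4, 200.5, 249.9]
ee_rot: [0.669, 0.744, -0.001, 0.001]
wrist_force: [-1.1, 1.1, -0.3]
width: 1.002
finger_force: 0.0
```

Emit:
send_rows(
  steps=[
    {"dx": 0, "dy": 0, "dz": 0, "wx": 0, "wy": 0, "wz": 0.25},
    {"dx": 0, "dy": 0, "dz": 0, "wx": 0, "wy": 0, "wz": 0.5},
    {"dx": 0, "dy": 0, "dz": 0, "wx": 0, "wy": 0, "wz": 0.75},
    {"dx": 0, "dy": 0, "dz": 0, "wx": 0, "wy": 0, "wz": 1},
  ],
)

```text
clock: 2.0
eef_pos: [544.1, 207.1, 249.8]
ee_rot: [0.836, 0.549, -0.0, -0.0]
wrist_force: [-0.1, 0.7, -0.5]
width: 0.999
finger_force: 0.0
```

Emit:
send_rows(
  steps=[
    {"dx": 0, "dy": 0, "dz": 0, "wx": 0, "wy": 0, "wz": 0.25},
    {"dx": 0, "dy": 0, "dz": 0, "wx": 0, "wy": 0, "wz": 0.5},
    {"dx": 0, "dy": 0, "dz": 0, "wx": 0, "wy": 0, "wz": 0.75},
    {"dx": 0, "dy": 0, "dz": 0, "wx": 0, "wy": 0, "wz": 1},
  ],
)

```text
clock: 2.4
eef_pos: [544.0, 207.2, 249.8]
ee_rot: [0.949, 0.314, -0.001, -0.0]
wrist_force: [0.1, -0.6, -0.3]
width: 1.001
finger_force: 0.0
```

Emit:
send_rows(
  steps=[
    {"dx": 0, "dy": 0, "dz": 0, "wx": 0, "wy": 0, "wz": 0.25},
    {"dx": 0, "dy": 0, "dz": 0, "wx": 0, "wy": 0, "wz": 0.5},
    {"dx": 0, "dy": 0, "dz": 0, "wx": 0, "wy": 0, "wz": 0.75},
    {"dx": 0, "dy": 0, "dz": 0, "wx": 0, "wy": 0, "wz": 1},
    {"dx": 0, "dy": 0, "dz": 0, "wx": 0, "wy": 0, "wz": 1},
    {"dx": 0, "dy": 0, "dz": 0, "wx": 0, "wy": 0, "wz": 1},
  ],
)

```text
clock: 3.0
eef_pos: [544.3, 206.6, 250.0]
ee_rot: [0.998, 0.061, -0.0, 0.0]
wrist_force: [0.2, 0.8, 0.1]
width: 0.996
finger_force: 0.0
```

```bash
cat >> h.py <<'E'
def wristcloud(d,s):
    k=r.camera_params('wrist'); v,u=np.mgrid[:d.shape[0],:d.shape[1]]
    a,b=(u-k['cx'])/k['fx'],(v-k['cy'])/k['fy']; th=np.hypot(a,b)+1e-9
    t=np.tan(np.minimum(th,1.45))/th
    c=np.stack([a*t*d,b*t*d,d],-1)@k['mount'][:3,:3].T+k['mount'][:3,3]
    return c@R.from_quat(s['ee_rot']).as_matrix().T+s['eef_pos']
E
python3 - <<'E'
from h import *
plan([552,192,250])
s=r.state(); p,d=cap('wrist'); W=wristcloud(d,s); np.savez('w.npz',p=p,W=W,d=d)
near=(np.hypot(W[...,0]-552,W[...,1]-192)<50)&(d>0)
for lo,hi in((95,104),(124,132),(130,140),(146,158)):
    m=near&(W[...,2]>lo)&(W[...,2]<hi); v,u=np.nonzero(m)
    if m.any(): print(lo,m.sum(),np.percentile(W[m],[2,50,98],axis=0).round(1).tolist(),u.mean(),v.mean())
E
ls pics
```

```text
clock 3.0 pos [544.32 206.62 249.95] j [-0.909  0.327  0.636  1.517 -0.197  1.363 -1.706] F [0.25 0.83 0.05] x [ 0.992  0.123 -0.001] z [-6.e-04 -1.e-04 -1.e+00]
frac [ 0.0388  0.103  -0.0003]
95 2008 [[524.0, 169.3, 97.4], [552.9, 196.6, 99.9], [573.4, 218.6, 103.4]] 270.82370517928285 172.8530876494024
124 14 [[550.5, 188.7, 128.9], [553.5, 195.4, 130.6], [554.7, 200.7, 131.8]] 272.07142857142856 180.5
130 208 [[542.6, 186.9, 130.6], [550.7, 195.2, 138.1], [555.0, 200.8, 139.6]] 272.8701923076923 186.40865384615384
146 64 [[544.9, 190.8, 150.3], [548.3, 194.0, 152.6], [551.0, 197.1, 153.8]] 273.984375 194.859375
both.png
crop.png
scene_0.05.png
top_0.10.png
wrist_3.05.png
```

Emit:
send_rows(
  steps=[
    {"dx": 0.019, "dy": 0.088, "dz": 0.14, "wx": 0, "wy": 0, "wz": 0},
    {"dx": 0.019, "dy": 0.088, "dz": 0.3, "wx": 0, "wy": 0, "wz": 0},
    {"dx": 0.019, "dy": 0.088, "dz": 0.433, "wx": 0, "wy": 0, "wz": 0},
    {"dx": 0.019, "dy": 0.088, "dz": 0.433, "wx": 0, "wy": 0, "wz": 0},
    {"dx": 0.019, "dy": 0.088, "dz": 0.433, "wx": 0, "wy": 0, "wz": 0},
    {"dx": 0.019, "dy": 0.088, "dz": 0.433, "wx": 0, "wy": 0, "wz": 0},
  ],
)

```text
clock: 3.65
eef_pos: [549.9, 193.0, 186.7]
ee_rot: [0.998, 0.059, 0.001, -0.0]
wrist_force: [-0.1, -0.1, -0.4]
width: 1.001
finger_force: 0.0
```

Run:
```python
from h import *
plan([548.8,193.8,185])
s=r.state(); p,d=cap('wrist'); W=wristcloud(d,s)
near=(np.hypot(W[...,0]-549,W[...,1]-194)<40)&(d>0)
for lo,hi in((95,104),(136,141),(150,158)):
    m=near&(W[...,2]>lo)&(W[...,2]<hi); v,u=np.nonzero(m)
    if m.any(): print(lo,m.sum(),np.percentile(W[m],[1,50,99],axis=0).round(1).tolist(),u.mean(),v.mean())
cv2.imwrite('pics/w2.png',p[:,:,::-1])
```

```text
clock 3.65 pos [549.87 193.   186.7 ] j [-0.879  0.372  0.628  1.61  -0.228  1.233 -1.66 ] F [-0.08 -0.14 -0.41] x [0.993 0.118 0.002] z [ 1.7e-03  8.0e-04 -1.0e+00]
frac [-0.0065 -0.0062  0.0113]
95 2938 [[525.0, 168.3, 96.2], [554.2, 194.7, 100.0], [574.2, 218.4, 103.8]] 256.92545949625594 198.74438393464942
136 302 [[542.4, 186.8, 136.3], [549.9, 193.9, 138.5], [554.7, 200.5, 140.3]] 256.11920529801324 224.8476821192053
150 109 [[544.5, 190.5, 150.3], [548.4, 193.7, 152.8], [551.2, 196.8, 154.0]] 255.94495412844037 237.19266055045873
```

View pics/w2.png

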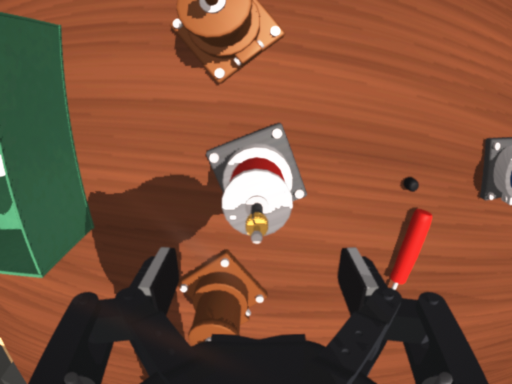

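The wrist picture shows the red stripe under the white cap at about (257,180), the brass nut at (256,225) and the tip at (256,237), midway between the fingers. I'll look again from another yaw to cancel the mount calibration error.

Emit:
send_rows(
  steps=[
    {"dx": 0, "dy": 0, "dz": 0, "wx": 0, "wy": 0, "wz": -0.25},
    {"dx": 0, "dy": 0, "dz": 0, "wx": 0, "wy": 0, "wz": -0.5},
    {"dx": 0, "dy": 0, "dz": 0, "wx": 0, "wy": 0, "wz": -0.75},
    {"dx": 0, "dy": 0, "dz": 0, "wx": 0, "wy": 0, "wz": -1},
  ],
)

```text
clock: 4.1
eef_pos: [549.7, 192.9, 186.5]
ee_rot: [0.948, 0.318, 0.001, -0.0]
wrist_force: [0.2, -1.4, 0.1]
width: 1.001
finger_force: 0.0
```

Emit:
send_rows(
  steps=[
    {"dx": 0, "dy": 0, "dz": 0, "wx": 0, "wy": 0, "wz": -0.25},
    {"dx": 0, "dy": 0, "dz": 0, "wx": 0, "wy": 0, "wz": -0.5},
    {"dx": 0, "dy": 0, "dz": 0, "wx": 0, "wy": 0, "wz": -0.75},
    {"dx": 0, "dy": 0, "dz": 0, "wx": 0, "wy": 0, "wz": -1},
  ],
)

```text
clock: 4.5
eef_pos: [549.7, 192.9, 186.5]
ee_rot: [0.834, 0.552, 0.001, 0.0]
wrist_force: [0.0, -0.4, 0.5]
width: 1.003
finger_force: 0.0
```

Emit:
send_rows(
  steps=[
    {"dx": 0, "dy": 0, "dz": 0, "wx": 0, "wy": 0, "wz": -0.25},
    {"dx": 0, "dy": 0, "dz": 0, "wx": 0, "wy": 0, "wz": -0.5},
    {"dx": 0, "dy": 0, "dz": 0, "wx": 0, "wy": 0, "wz": -0.75},
    {"dx": 0, "dy": 0, "dz": 0, "wx": 0, "wy": 0, "wz": -1},
    {"dx": 0, "dy": 0, "dz": 0, "wx": 0, "wy": 0, "wz": -1},
    {"dx": 0, "dy": 0, "dz": 0, "wx": 0, "wy": 0, "wz": -1},
  ],
)

```text
clock: 5.1
eef_pos: [549.6, 192.7, 186.1]
ee_rot: [0.666, 0.746, 0.001, 0.0]
wrist_force: [0.7, -0.1, 0.9]
width: 1.001
finger_force: 0.0
```

Run:
```python
from h import *
plan([548.8,193.8,185])
s=r.state(); p,d=cap('wrist'); W=wristcloud(d,s)
near=(np.hypot(W[...,0]-549,W[...,1]-194)<40)&(d>0)
for lo,hi in((95,104),(136,141),(150,158)):
    m=near&(W[...,2]>lo)&(W[...,2]<hi); v,u=np.nonzero(m)
    if m.any(): print(lo,m.sum(),np.percentile(W[m],[1,50,99],axis=0).round(1).tolist(),u.mean(),v.mean())
```

```text
clock 5.1 pos [549.58 192.69 186.09] j [-0.673  0.338  0.357  1.602 -0.124  1.223 -0.18 ] F [ 0.75 -0.12  0.94] x [-0.113  0.994  0.   ] z [ 1.e-03  5.e-04 -1.e+00]
frac [ 0.008  -0.0043  0.0073]
95 2987 [[522.4, 170.6, 96.4], [546.0, 199.9, 99.9], [572.7, 219.9, 103.8]] 257.96283896886507 197.09708737864077
136 304 [[540.0, 188.3, 136.3], [546.6, 195.5, 138.3], [554.4, 200.6, 140.2]] 257.3421052631579 223.2434210526316
150 113 [[544.0, 190.4, 150.2], [547.3, 194.1, 152.9], [550.6, 197.2, 154.2]] 257.60176991150445 235.38938053097345
```

Combining the two yaws, the cap, nut and tip all give the valve axis at (547.5,193.4) mm.

Emit:
send_rows(
  steps=[
    {"dx": 0.006, "dy": -0.0135, "dz": 0, "wx": 0, "wy": 0, "wz": 0.25},
    {"dx": 0.006, "dy": -0.0135, "dz": 0, "wx": 0, "wy": 0, "wz": 0.5},
    {"dx": 0.006, "dy": -0.0135, "dz": 0, "wx": 0, "wy": 0, "wz": 0.75},
    {"dx": 0.006, "dy": -0.0135, "dz": 0, "wx": 0, "wy": 0, "wz": 1},
  ],
)

```text
clock: 5.55
eef_pos: [547.1, 193.4, 185.6]
ee_rot: [0.838, 0.546, 0.0, 0.0]
wrist_force: [0.3, 0.5, 0.3]
width: 0.997
finger_force: 0.0
```

Emit:
send_rows(
  steps=[
    {"dx": 0, "dy": 0, "dz": 0, "wx": 0, "wy": 0, "wz": 0.25},
    {"dx": 0, "dy": 0, "dz": 0, "wx": 0, "wy": 0, "wz": 0.5},
    {"dx": 0, "dy": 0, "dz": 0, "wx": 0, "wy": 0, "wz": 0.75},
    {"dx": 0, "dy": 0, "dz": 0, "wx": 0, "wy": 0, "wz": 1},
  ],
)

```text
clock: 5.95
eef_pos: [547.2, 193.5, 185.6]
ee_rot: [0.95, 0.311, 0.0, -0.0]
wrist_force: [-1.6, 0.9, 0.1]
width: 0.998
finger_force: 0.0
```

Emit:
send_rows(
  steps=[
    {"dx": 0, "dy": 0, "dz": 0, "wx": 0, "wy": 0, "wz": 0.25},
    {"dx": 0, "dy": 0, "dz": 0, "wx": 0, "wy": 0, "wz": 0.5},
    {"dx": 0, "dy": 0, "dz": 0, "wx": 0, "wy": 0, "wz": 0.75},
    {"dx": 0, "dy": 0, "dz": 0, "wx": 0, "wy": 0, "wz": 1},
    {"dx": 0, "dy": 0, "dz": 0, "wx": 0, "wy": 0, "wz": 1},
    {"dx": 0, "dy": 0, "dz": 0, "wx": 0, "wy": 0, "wz": 1},
  ],
)

```text
clock: 6.55
eef_pos: [547.1, 193.6, 185.4]
ee_rot: [0.998, 0.06, 0.0, 0.0]
wrist_force: [0.1, -0.7, -1.0]
width: 0.998
finger_force: 0.0
```

```bash
python3 -c "
from h import *
plan([547.5,193.4,137])"
```

```text
clock 6.55 pos [547.09 193.55 185.45] j [-0.879  0.367  0.622  1.616 -0.224  1.23  -1.665] F [ 0.13 -0.73 -0.96] x [0.993 0.119 0.   ] z [ 2.e-04 -1.e-04 -1.e+00]
frac [0.0025 0.0013 0.323 ]
```

Emit:
send_rows(
  steps=[
    {"dx": 0.0025, "dy": 0.001, "dz": 0.08, "wx": 0, "wy": 0, "wz": 0},
    {"dx": 0.0025, "dy": 0.001, "dz": 0.16, "wx": 0, "wy": 0, "wz": 0},
    {"dx": 0.0025, "dy": 0.001, "dz": 0.24, "wx": 0, "wy": 0, "wz": 0},
    {"dx": 0.0025, "dy": 0.001, "dz": 0.323, "wx": 0, "wy": 0, "wz": 0},
    {"dx": 0.0025, "dy": 0.001, "dz": 0.323, "wx": 0, "wy": 0, "wz": 0},
    {"dx": 0.0025, "dy": 0.001, "dz": 0.323, "wx": 0, "wy": 0, "wz": 0},
    {"dx": 0.0025, "dy": 0.001, "dz": 0.323, "wx": 0, "wy": 0, "wz": 0},
  ],
  hand=0.4,
)

```text
clock: 7.25
eef_pos: [547.8, 193.3, 137.3]
ee_rot: [0.998, 0.058, 0.0, -0.0]
wrist_force: [0.5, 0.2, -0.1]
width: 0.4
finger_force: 0.0
```

```bash
python3 -c "
from h import *
plan([547.5,193.4,137]); s=r.state(); print(s['width'])
p,d=cap('wrist'); cv2.imwrite('pics/w3.png',cv2.resize(p[180:384,140:370,::-1],None,fx=2.5,fy=2.5))"
```

```text
clock 7.25 pos [547.85 193.28 137.33] j [-0.863  0.414  0.606  1.672 -0.255  1.135 -1.643] F [ 0.49  0.22 -0.1 ] x [0.993 0.117 0.001] z [ 7.e-04  2.e-04 -1.e+00]
frac [-0.0022 -0.0011  0.0022]
0.4001317721920554
```

View pics/w3.png

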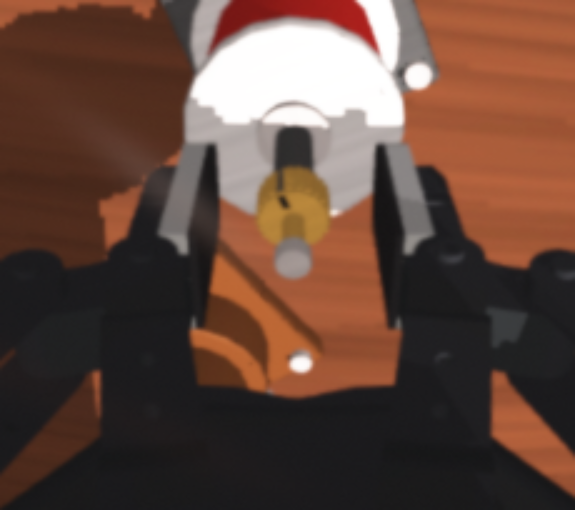

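The brass nut at crop (293,205) is centred between the two pads (about x=210 and 385), so I'll close.

Emit:
send_rows(
  steps=[
    {"dx": -0.002, "dy": -0.001, "dz": 0, "wx": 0, "wy": 0, "wz": 0},
    {"dx": -0.002, "dy": -0.001, "dz": 0, "wx": 0, "wy": 0, "wz": 0},
    {"dx": -0.002, "dy": -0.001, "dz": 0, "wx": 0, "wy": 0, "wz": 0},
    {"dx": -0.002, "dy": -0.001, "dz": 0, "wx": 0, "wy": 0, "wz": 0},
    {"dx": -0.002, "dy": -0.001, "dz": 0, "wx": 0, "wy": 0, "wz": 0},
    {"dx": -0.002, "dy": -0.001, "dz": 0, "wx": 0, "wy": 0, "wz": 0},
    {"dx": -0.002, "dy": -0.001, "dz": 0, "wx": 0, "wy": 0, "wz": 0},
  ],
  hand=0,
)

```text
clock: 8.0
eef_pos: [547.4, 193.7, 137.4]
ee_rot: [0.998, 0.058, 0.0, -0.0]
wrist_force: [-0.7, 0.8, 5.7]
width: 0.13
finger_force: 58.6
```

```bash
python3 -c "
from h import *
plan([547.5,193.4,137]); s=r.state(); print(s['width'],s['finger_force'],s['wrist_torque'])"
```

```text
clock 8.0 pos [547.39 193.65 137.42] j [-0.864  0.413  0.605  1.673 -0.255  1.135 -1.643] F [-0.73  0.77  5.65] x [0.993 0.117 0.001] z [ 6.e-04  7.e-04 -1.e+00]
frac [0.0006 0.0018 0.0028]
0.1296009757300204 58.61689567565918 [0.09980141 0.27689036 0.00648899]
```

Emit:
send_rows(
  steps=[
    {"dx": 0, "dy": 0, "dz": -0.002, "wx": 0, "wy": 0, "wz": -0.2},
    {"dx": 0, "dy": 0, "dz": -0.003, "wx": 0, "wy": 0, "wz": -0.4},
    {"dx": 0, "dy": 0, "dz": -0.004, "wx": 0, "wy": 0, "wz": -0.6},
    {"dx": 0, "dy": 0, "dz": -0.006, "wx": 0, "wy": 0, "wz": -0.8},
    {"dx": 0, "dy": 0, "dz": -0.007, "wx": 0, "wy": 0, "wz": -1},
    {"dx": 0, "dy": 0, "dz": -0.007, "wx": 0, "wy": 0, "wz": -1},
  ],
)

```text
clock: 8.6
eef_pos: [547.8, 192.7, 138.3]
ee_rot: [0.949, 0.315, 0.0, 0.0]
wrist_force: [1.4, -1.5, 3.0]
width: 0.128
finger_force: 58.5
```

```bash
python3 -c "
from h import *
plan([547.5,193.4,137]); s=r.state(); print(s['width'],s['finger_force'],s['wrist_torque'])"
```

```text
clock 8.6 pos [547.77 192.71 138.28] j [-0.787  0.395  0.503  1.668 -0.206  1.13  -1.158] F [ 1.39 -1.45  3.05] x [0.801 0.598 0.001] z [ 1.1e-03 -2.0e-04 -1.0e+00]
frac [ 0.0013 -0.0048  0.0085]
0.1279452522145909 58.51874649524689 [-0.34224266 -0.31376827  0.07515382]
```

Emit:
send_rows(
  steps=[
    {"dx": 0, "dy": 0, "dz": -0.002, "wx": 0, "wy": 0, "wz": -0.2},
    {"dx": 0, "dy": 0, "dz": -0.004, "wx": 0, "wy": 0, "wz": -0.4},
    {"dx": 0, "dy": 0, "dz": -0.005, "wx": 0, "wy": 0, "wz": -0.6},
    {"dx": 0, "dy": 0, "dz": -0.006, "wx": 0, "wy": 0, "wz": -0.8},
    {"dx": 0, "dy": 0, "dz": -0.007, "wx": 0, "wy": 0, "wz": -1},
    {"dx": 0, "dy": 0, "dz": -0.007, "wx": 0, "wy": 0, "wz": -1},
  ],
)

```text
clock: 9.2
eef_pos: [548.6, 192.0, 139.3]
ee_rot: [0.836, 0.549, 0.001, 0.001]
wrist_force: [4.2, -3.1, 1.0]
width: 0.128
finger_force: 58.5
```

Emit:
send_rows(
  steps=[
    {"dx": 0, "dy": 0, "dz": -0.001, "wx": 0, "wy": 0, "wz": -0.2},
    {"dx": 0, "dy": 0, "dz": -0.002, "wx": 0, "wy": 0, "wz": -0.4},
    {"dx": 0, "dy": 0, "dz": -0.004, "wx": 0, "wy": 0, "wz": -0.6},
    {"dx": 0, "dy": 0, "dz": -0.005, "wx": 0, "wy": 0, "wz": -0.8},
    {"dx": 0, "dy": 0, "dz": -0.006, "wx": 0, "wy": 0, "wz": -1},
    {"dx": 0, "dy": 0, "dz": -0.006, "wx": 0, "wy": 0, "wz": -1},
  ],
)

```text
clock: 9.8
eef_pos: [549.6, 191.8, 140.3]
ee_rot: [0.665, 0.747, 0.001, 0.002]
wrist_force: [9.9, -3.7, -1.1]
width: 0.129
finger_force: 58.5
```

```bash
python3 -c "
from h import *
plan([547.5,193.4,137]); s=r.state(); print(s['width'],s['finger_force'],s['wrist_torque'])
p,d=cap('wrist'); cv2.imwrite('pics/w4.png',cv2.resize(p[180:384,140:370,::-1],None,fx=2,fy=2))"
```

```text
clock 9.8 pos [549.56 191.84 140.29] j [-0.64   0.373  0.315  1.658 -0.123  1.126 -0.178] F [ 9.95 -3.75 -1.11] x [-0.115  0.993 -0.001] z [ 4.5e-03 -8.0e-04 -1.0e+00]
frac [ 0.0119 -0.0126  0.0219]
0.12868722461459248 58.49973142147064 [-0.49632679 -1.93661998  0.02245435]
```

View pics/w4.png

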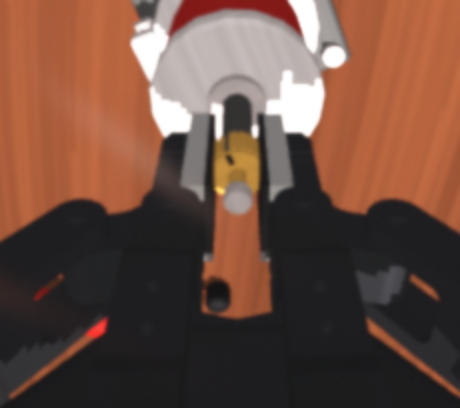

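The nut sits about 2 mm off the pad centre along tool x and drags the soft arm, with 10 N of side force. I'll relieve that, let go, recentre and grip again.

Emit:
send_rows(
  steps=[
    {"dx": -0.007, "dy": 0.006, "dz": 0, "wx": 0, "wy": 0, "wz": 0},
    {"dx": -0.014, "dy": 0.012, "dz": 0, "wx": 0, "wy": 0, "wz": 0},
    {"dx": -0.014, "dy": 0.012, "dz": 0, "wx": 0, "wy": 0, "wz": 0},
    {"dx": -0.014, "dy": 0.012, "dz": 0, "wx": 0, "wy": 0, "wz": 0},
  ],
)

```text
clock: 10.25
eef_pos: [549.7, 191.7, 140.1]
ee_rot: [0.665, 0.747, 0.001, 0.0]
wrist_force: [4.8, 0.4, 1.1]
width: 0.127
finger_force: 58.8
```

Emit:
send_rows(
  steps=[
    {"dx": 0, "dy": 0, "dz": 0, "wx": 0, "wy": 0, "wz": 0},
    {"dx": 0, "dy": 0, "dz": 0, "wx": 0, "wy": 0, "wz": 0},
    {"dx": 0, "dy": 0, "dz": 0, "wx": 0, "wy": 0, "wz": 0},
    {"dx": 0, "dy": 0, "dz": 0, "wx": 0, "wy": 0, "wz": 0},
  ],
  hand=0.3,
)

```text
clock: 10.65
eef_pos: [548.7, 191.4, 139.5]
ee_rot: [0.665, 0.747, -0.001, -0.0]
wrist_force: [0.2, -0.1, 0.1]
width: 0.301
finger_force: 0.0
```

Run:
```python
from h import *
plan([549.4,193.8,140]); s=r.state(); p,d=cap('wrist'); W=wristcloud(d,s)
near=(np.hypot(W[...,0]-549,W[...,1]-194)<40)&(d>0)
for lo,hi in((95,104),(139,146),(150,158)):
    m=near&(W[...,2]>lo)&(W[...,2]<hi); v,u=np.nonzero(m)
    if m.any(): print(lo,m.sum(),np.percentile(W[m],[1,50,99],axis=0).round(1).tolist(),u.mean(),v.mean())
a,da=cap('top'); W=world('top',da); m=(W[...,2]>115)&(W[...,2]<165)&(np.hypot(W[...,0]-549,W[...,1]-194)<20); print(m.sum())
a,da=cap('scene'); W=world('scene',da); m=(W[...,2]>20)&(W[...,2]<90)&(np.hypot(W[...,0]-549,W[...,1]-194)<50); m0=world('scene',np.load('s.npz')['da']); m0=m0[(m0[...,2]>20)&(m0[...,2]<90)&(np.hypot(m0[...,0]-549,m0[...,1]-194)<50)]
print(np.percentile(m0,[2,50,98],axis=0).round(1),np.percentile(W[m],[2,50,98],axis=0).round(1))
```

```text
clock 10.65 pos [548.67 191.4  139.49] j [-0.638  0.376  0.314  1.657 -0.126  1.13  -0.174] F [ 0.22 -0.14  0.1 ] x [-0.117  0.993 -0.   ] z [-1.2e-03 -4.0e-04 -1.0e+00]
frac [ 0.0153  0.0067 -0.0034]
95 4023 [[522.1, 171.8, 96.1], [545.2, 202.3, 99.9], [572.9, 220.1, 103.9]] 259.66989808600545 218.09246830723342
139 1033 [[520.4, 182.8, 139.1], [547.1, 197.1, 141.3], [571.6, 204.0, 145.9]] 258.78509196515006 261.9748305905131
150 845 [[520.9, 179.4, 150.1], [547.2, 197.1, 153.6], [571.2, 204.3, 158.0]] 258.0272189349112 277.4769230769231
0
[[525.3 164.3  21.2]
 [573.7 190.9  40.6]
 [584.5 225.8  86.9]] [[525.8 164.4  21.3]
 [573.9 190.4  40.7]
 [584.9 225.7  87.4]]
```

Emit:
send_rows(
  steps=[
    {"dx": 0.0137, "dy": 0.0085, "dz": -0.002, "wx": 0, "wy": 0, "wz": 0},
    {"dx": 0.0137, "dy": 0.0085, "dz": -0.002, "wx": 0, "wy": 0, "wz": 0},
    {"dx": 0.0137, "dy": 0.0085, "dz": -0.002, "wx": 0, "wy": 0, "wz": 0},
    {"dx": 0.0137, "dy": 0.0085, "dz": -0.002, "wx": 0, "wy": 0, "wz": 0},
  ],
)

```text
clock: 11.2
eef_pos: [550.2, 193.7, 140.2]
ee_rot: [0.665, 0.747, -0.0, -0.0]
wrist_force: [0.3, -0.4, -0.9]
width: 0.298
finger_force: 0.0
```

Emit:
send_rows(
  steps=[
    {"dx": 0, "dy": 0, "dz": 0, "wx": 0, "wy": 0, "wz": 0},
    {"dx": 0, "dy": 0, "dz": 0, "wx": 0, "wy": 0, "wz": 0},
    {"dx": 0, "dy": 0, "dz": 0, "wx": 0, "wy": 0, "wz": 0},
    {"dx": 0, "dy": 0, "dz": 0, "wx": 0, "wy": 0, "wz": 0},
    {"dx": 0, "dy": 0, "dz": 0, "wx": 0, "wy": 0, "wz": 0},
  ],
  hand=0,
)

```text
clock: 11.7
eef_pos: [549.8, 193.6, 140.1]
ee_rot: [0.665, 0.747, -0.0, -0.0]
wrist_force: [-5.1, -1.5, 3.1]
width: 0.125
finger_force: 58.4
```

Emit:
send_rows(
  steps=[
    {"dx": 0, "dy": 0, "dz": -0.002, "wx": 0, "wy": 0, "wz": -0.2},
    {"dx": 0, "dy": 0, "dz": -0.003, "wx": 0, "wy": 0, "wz": -0.4},
    {"dx": 0, "dy": 0, "dz": -0.005, "wx": 0, "wy": 0, "wz": -0.6},
    {"dx": 0, "dy": 0, "dz": -0.006, "wx": 0, "wy": 0, "wz": -0.8},
    {"dx": 0, "dy": 0, "dz": -0.007, "wx": 0, "wy": 0, "wz": -1},
    {"dx": 0, "dy": 0, "dz": -0.007, "wx": 0, "wy": 0, "wz": -1},
  ],
)

```text
clock: 12.3
eef_pos: [550.0, 193.6, 141.1]
ee_rot: [0.448, 0.894, -0.0, -0.0]
wrist_force: [-4.6, -0.5, 2.0]
width: 0.127
finger_force: 58.5
```

```bash
python3 -c "
from h import *
plan([549.7,193.6,140]); s=r.state(); print(s['width'],s['finger_force'],s['wrist_torque'])"
```

```text
clock 12.3 pos [549.97 193.65 141.12] j [-0.568  0.372  0.222  1.647 -0.089  1.133  0.319] F [-4.56 -0.52  2.01] x [-0.599  0.801  0.   ] z [-7.e-04  1.e-04 -1.e+00]
frac [ 0.0008 -0.0016  0.0075]
0.126958493666452 58.49760353565216 [-0.1582257   0.96016616  0.03147093]
```

Emit:
send_rows(
  steps=[
    {"dx": 0, "dy": 0, "dz": -0.002, "wx": 0, "wy": 0, "wz": -0.2},
    {"dx": 0, "dy": 0, "dz": -0.003, "wx": 0, "wy": 0, "wz": -0.4},
    {"dx": 0, "dy": 0, "dz": -0.004, "wx": 0, "wy": 0, "wz": -0.6},
    {"dx": 0, "dy": 0, "dz": -0.005, "wx": 0, "wy": 0, "wz": -0.8},
    {"dx": 0, "dy": 0, "dz": -0.006, "wx": 0, "wy": 0, "wz": -1},
    {"dx": 0, "dy": 0, "dz": -0.006, "wx": 0, "wy": 0, "wz": -1},
  ],
)

```text
clock: 12.9
eef_pos: [550.1, 193.8, 142.0]
ee_rot: [0.202, 0.979, 0.0, -0.0]
wrist_force: [-4.8, 0.2, 2.8]
width: 0.129
finger_force: 58.5
```

Emit:
send_rows(
  steps=[
    {"dx": 0, "dy": 0, "dz": -0.002, "wx": 0, "wy": 0, "wz": -0.2},
    {"dx": 0, "dy": 0, "dz": -0.003, "wx": 0, "wy": 0, "wz": -0.4},
    {"dx": 0, "dy": 0, "dz": -0.004, "wx": 0, "wy": 0, "wz": -0.6},
    {"dx": 0, "dy": 0, "dz": -0.005, "wx": 0, "wy": 0, "wz": -0.8},
    {"dx": 0, "dy": 0, "dz": -0.006, "wx": 0, "wy": 0, "wz": -1},
    {"dx": 0, "dy": 0, "dz": -0.006, "wx": 0, "wy": 0, "wz": -1},
  ],
)

```text
clock: 13.5
eef_pos: [550.1, 194.0, 142.9]
ee_rot: [-0.057, 0.998, 0.0, -0.0]
wrist_force: [-3.4, 1.1, 1.4]
width: 0.126
finger_force: 58.5
```

```bash
python3 -c "
from h import *
plan([549.7,193.6,140]); s=r.state(); print(s['width'],s['finger_force'],s['wrist_torque'])"
```

```text
clock 13.5 pos [550.11 194.01 142.91] j [-0.43   0.367  0.047  1.638 -0.019  1.137  1.306] F [-3.45  1.06  1.42] x [-0.993 -0.114  0.   ] z [-3.e-04  4.e-04 -1.e+00]
frac [ 0.003  -0.0024  0.0194]
0.12632341110548595 58.516706228256226 [0.2077528  0.8152612  0.01511314]
```

Emit:
send_rows(
  steps=[
    {"dx": 0, "dy": 0, "dz": -0.002, "wx": 0, "wy": 0, "wz": -0.2},
    {"dx": 0, "dy": 0, "dz": -0.003, "wx": 0, "wy": 0, "wz": -0.4},
    {"dx": 0, "dy": 0, "dz": -0.004, "wx": 0, "wy": 0, "wz": -0.6},
    {"dx": 0, "dy": 0, "dz": -0.005, "wx": 0, "wy": 0, "wz": -0.8},
    {"dx": 0, "dy": 0, "dz": -0.005, "wx": 0, "wy": 0, "wz": -1},
    {"dx": 0, "dy": 0, "dz": -0.005, "wx": 0, "wy": 0, "wz": -1},
  ],
)

```text
clock: 14.1
eef_pos: [550.0, 194.2, 143.7]
ee_rot: [-0.313, 0.95, 0.0, -0.0]
wrist_force: [-4.5, 1.7, 1.5]
width: 0.123
finger_force: 58.6
```

```bash
python3 -c "
from h import *
plan([549.7,193.6,140]); s=r.state(); print(s['width'],s['finger_force'],s['wrist_torque'])"
```

```text
clock 14.1 pos [550.03 194.17 143.67] j [-0.362  0.368 -0.039  1.634  0.015  1.14   1.802] F [-4.46  1.65  1.49] x [-0.804 -0.594 -0.   ] z [-4.e-04  7.e-04 -1.e+00]
frac [ 0.004  -0.0018  0.0245]
0.12298074414948869 58.56052279472351 [ 0.39117567  0.87344477 -0.175084  ]
```

Emit:
send_rows(
  steps=[
    {"dx": 0, "dy": 0, "dz": 0, "wx": 0, "wy": 0, "wz": -0.1},
    {"dx": 0, "dy": 0, "dz": 0, "wx": 0, "wy": 0, "wz": -0.2},
    {"dx": 0, "dy": 0, "dz": 0, "wx": 0, "wy": 0, "wz": -0.3},
    {"dx": 0, "dy": 0, "dz": 0, "wx": 0, "wy": 0, "wz": -0.3},
  ],
)

```text
clock: 14.5
eef_pos: [549.2, 193.3, 142.3]
ee_rot: [-0.386, 0.923, 0.0, -0.002]
wrist_force: [-5.3, 0.4, -5.3]
width: 0.129
finger_force: 59.0
```

```bash
python3 -c "
from h import *
plan([549.7,193.6,140]); s=r.state(); print(s['width'],s['finger_force'],s['wrist_torque'])"
```

```text
clock 14.5 pos [549.17 193.31 142.35] j [-0.342  0.37  -0.064  1.635  0.025  1.141  1.95 ] F [-5.31  0.36 -5.29] x [-0.702 -0.712  0.003] z [-0.0029 -0.0011 -1.    ]
frac [-0.0039 -0.0012  0.0156]
0.12934274260387882 58.97647976875305 [-0.03256197  0.92661263  0.08480322]
```

```bash
python3 -c "
from h import *
p,d=cap('wrist'); q,_=cap('scene')
a=cv2.resize(p[180:384,140:370],(460,408)); b=cv2.resize(q[190:292,320:405],(340,408)); cv2.imwrite('pics/w5.png',np.hstack([a,b])[:,:,::-1]); s=r.state(); print(s['eef_pos'],s['wrist_force'],s['wrist_torque'])"
```

```text
[549.16245397 193.28062403 142.42067814] [-5.38451974  0.54605239 -7.38658778] [-0.07235112  0.9704811   0.02962533]
```

View pics/w5.png

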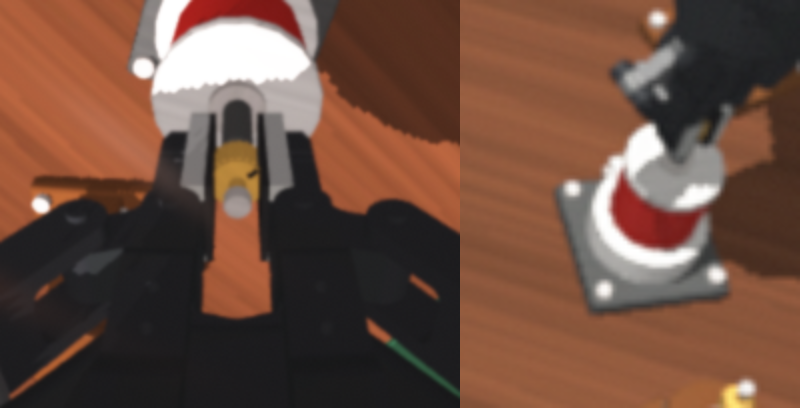

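The gripper slipped near the stop. A dark mark on the nut shifted about 55° relative to the pads. I'll let go, rise and measure the nut's height.

Emit:
send_rows(
  steps=[
    {"dx": 0, "dy": 0, "dz": 0, "wx": 0, "wy": 0, "wz": 0},
    {"dx": 0, "dy": 0, "dz": 0, "wx": 0, "wy": 0, "wz": 0},
    {"dx": 0, "dy": 0, "dz": 0, "wx": 0, "wy": 0, "wz": 0},
  ],
  hand=0.4,
)

```text
clock: 14.9
eef_pos: [551.5, 193.7, 144.9]
ee_rot: [-0.387, 0.922, -0.0, 0.002]
wrist_force: [0.5, -0.3, 0.3]
width: 0.398
finger_force: 0.0
```

Emit:
send_rows(
  steps=[
    {"dx": 0, "dy": 0, "dz": -0.15, "wx": 0, "wy": 0, "wz": 0},
    {"dx": 0, "dy": 0, "dz": -0.3, "wx": 0, "wy": 0, "wz": 0},
    {"dx": 0, "dy": 0, "dz": -0.3, "wx": 0, "wy": 0, "wz": 0},
    {"dx": 0, "dy": 0, "dz": -0.3, "wx": 0, "wy": 0, "wz": 0},
    {"dx": 0, "dy": 0, "dz": -0.3, "wx": 0, "wy": 0, "wz": 0},
  ],
)

```text
clock: 15.4
eef_pos: [550.1, 193.5, 188.3]
ee_rot: [-0.388, 0.922, -0.0, -0.0]
wrist_force: [-0.8, -0.8, -0.5]
width: 0.397
finger_force: 0.0
```

Run:
```python
from h import *
plan([549.7,193.6,143]); s=r.state(); p,d=cap('wrist'); W=wristcloud(d,s)
near=(np.hypot(W[...,0]-549,W[...,1]-194)<11)&(d>0)&(W[...,2]>120)&(W[...,2]<160)
h=cv2.cvtColor(p,cv2.COLOR_RGB2HSV); br=near&(h[...,1]>90)&(h[...,0]>12)&(h[...,0]<35)
print('brass',br.sum(),np.histogram(W[br][:,2],np.arange(124,158,1)))
t=near&(W[...,2]>150);print('tip',np.percentile(W[t],[1,50,99],axis=0).round(1).tolist())
v,u=np.nonzero(near);print(u.mean(),v.mean());u,v=int(u.mean()),int(v.mean())
cv2.imwrite('pics/w6.png',cv2.resize(p[v-40:v+40,u-40:u+40,::-1],None,fx=6,fy=6,interpolation=cv2.INTER_CUBIC))
```

```text
clock 15.4 pos [550.11 193.45 188.27] j [-0.342  0.332 -0.064  1.579  0.022  1.232  1.958] F [-0.78 -0.83 -0.51] x [-0.699 -0.715  0.   ] z [-4.e-04 -3.e-04 -1.e+00]
frac [0.0011 0.0026 0.3018]
brass 389 (array([  1,   3,   1,   1,   0,   0,   0,   0,   0,   5,   8,  10,  15,
        12,  15,  14,  14,  53, 136,  87,   7,   2,   1,   0,   1,   2,
         1,   0,   0,   0,   0,   0,   0]), array([124, 125, 126, 127, 128, 129, 130, 131, 132, 133, 134, 135, 136,
       137, 138, 139, 140, 141, 142, 143, 144, 145, 146, 147, 148, 149,
       150, 151, 152, 153, 154, 155, 156, 157]))
tip [[544.5, 189.8, 150.3], [547.4, 192.7, 152.6], [551.3, 196.3, 154.0]]
258.65709156193896 225.59425493716338
```

View pics/w6.png

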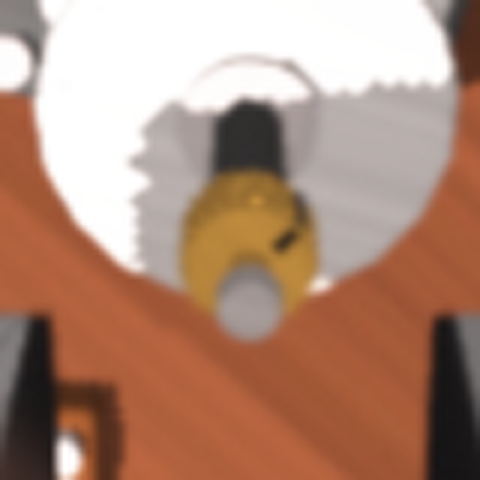

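The nut top is now at about 142.5 mm, up 4.1 mm of 6, and the mark at crop (287,240) shows it lagged. So about 1 rad remains. I'll wind the wrist back and grip again at nut mid-height.

Emit:
send_rows(
  steps=[
    {"dx": 0, "dy": 0, "dz": 0, "wx": 0, "wy": 0, "wz": 0.25},
    {"dx": 0, "dy": 0, "dz": 0, "wx": 0, "wy": 0, "wz": 0.5},
    {"dx": 0, "dy": 0, "dz": 0, "wx": 0, "wy": 0, "wz": 0.75},
    {"dx": 0, "dy": 0, "dz": 0, "wx": 0, "wy": 0, "wz": 1},
  ],
)

```text
clock: 15.85
eef_pos: [549.9, 193.5, 187.8]
ee_rot: [-0.134, 0.991, -0.0, -0.001]
wrist_force: [0.5, -0.1, -0.8]
width: 0.4
finger_force: 0.0
```

Emit:
send_rows(
  steps=[
    {"dx": 0, "dy": 0, "dz": 0, "wx": 0, "wy": 0, "wz": 0.25},
    {"dx": 0, "dy": 0, "dz": 0, "wx": 0, "wy": 0, "wz": 0.5},
    {"dx": 0, "dy": 0, "dz": 0, "wx": 0, "wy": 0, "wz": 0.75},
    {"dx": 0, "dy": 0, "dz": 0, "wx": 0, "wy": 0, "wz": 1},
  ],
)

```text
clock: 16.25
eef_pos: [549.9, 193.5, 187.8]
ee_rot: [0.127, 0.992, -0.0, -0.001]
wrist_force: [-0.5, 1.0, -0.1]
width: 0.399
finger_force: 0.0
```

Emit:
send_rows(
  steps=[
    {"dx": 0, "dy": 0, "dz": 0, "wx": 0, "wy": 0, "wz": 0.25},
    {"dx": 0, "dy": 0, "dz": 0, "wx": 0, "wy": 0, "wz": 0.5},
    {"dx": 0, "dy": 0, "dz": 0, "wx": 0, "wy": 0, "wz": 0.75},
    {"dx": 0, "dy": 0, "dz": 0, "wx": 0, "wy": 0, "wz": 1},
    {"dx": 0, "dy": 0, "dz": 0, "wx": 0, "wy": 0, "wz": 1},
  ],
)

```text
clock: 16.75
eef_pos: [549.9, 193.6, 187.9]
ee_rot: [0.378, 0.926, -0.001, -0.0]
wrist_force: [-0.9, 0.1, -0.2]
width: 0.398
finger_force: 0.0
```

```bash
python3 -c "
from h import *
plan([549.8,193.6,138.5]); s=r.state(); print(s['width'])"
```

```text
clock 16.75 pos [549.89 193.56 187.92] j [-0.527  0.331  0.169  1.588 -0.058  1.229  0.448] F [-0.87  0.09 -0.25] x [-0.714  0.7    0.   ] z [-1.2e-03 -8.0e-04 -1.0e+00]
frac [5.000e-04 3.000e-04 3.294e-01]
0.39848818482475695
```

Emit:
send_rows(
  steps=[
    {"dx": 0, "dy": 0, "dz": 0.11, "wx": 0, "wy": 0, "wz": 0},
    {"dx": 0, "dy": 0, "dz": 0.22, "wx": 0, "wy": 0, "wz": 0},
    {"dx": 0, "dy": 0, "dz": 0.329, "wx": 0, "wy": 0, "wz": 0},
    {"dx": 0, "dy": 0, "dz": 0.329, "wx": 0, "wy": 0, "wz": 0},
    {"dx": 0, "dy": 0, "dz": 0.329, "wx": 0, "wy": 0, "wz": 0},
    {"dx": 0, "dy": 0, "dz": 0.329, "wx": 0, "wy": 0, "wz": 0},
  ],
)

```text
clock: 17.35
eef_pos: [550.7, 193.8, 140.4]
ee_rot: [0.377, 0.926, 0.0, 0.0]
wrist_force: [0.2, -0.5, 0.4]
width: 0.397
finger_force: 0.0
```

Emit:
send_rows(
  steps=[
    {"dx": 0, "dy": 0, "dz": 0, "wx": 0, "wy": 0, "wz": 0},
    {"dx": 0, "dy": 0, "dz": 0, "wx": 0, "wy": 0, "wz": 0},
    {"dx": 0, "dy": 0, "dz": 0, "wx": 0, "wy": 0, "wz": 0},
    {"dx": 0, "dy": 0, "dz": 0, "wx": 0, "wy": 0, "wz": 0},
    {"dx": 0, "dy": 0, "dz": 0, "wx": 0, "wy": 0, "wz": 0},
    {"dx": 0, "dy": 0, "dz": 0, "wx": 0, "wy": 0, "wz": 0},
  ],
  hand=0,
)

```text
clock: 17.95
eef_pos: [550.3, 193.4, 139.6]
ee_rot: [0.377, 0.926, -0.0, 0.0]
wrist_force: [-1.5, -2.4, 3.8]
width: 0.129
finger_force: 58.4
```

```bash
python3 -c "
from h import *
plan([549.8,193.6,138.5]); s=r.state(); print(s['width'],s['wrist_torque'])"
```

```text
clock 17.95 pos [550.32 193.43 139.57] j [-0.522  0.371  0.164  1.646 -0.065  1.129  0.456] F [-1.55 -2.39  3.81] x [-0.715  0.699 -0.   ] z [ 1.e-04 -2.e-04 -1.e+00]
frac [ 0.0032 -0.0016  0.0071]
0.1294271127239036 [-0.49779739  0.38016557  0.04487661]
```

Emit:
send_rows(
  steps=[
    {"dx": 0, "dy": 0, "dz": -0.002, "wx": 0, "wy": 0, "wz": -0.12},
    {"dx": 0, "dy": 0, "dz": -0.003, "wx": 0, "wy": 0, "wz": -0.24},
    {"dx": 0, "dy": 0, "dz": -0.004, "wx": 0, "wy": 0, "wz": -0.36},
    {"dx": 0, "dy": 0, "dz": -0.005, "wx": 0, "wy": 0, "wz": -0.5},
    {"dx": 0, "dy": 0, "dz": -0.006, "wx": 0, "wy": 0, "wz": -0.62},
    {"dx": 0, "dy": 0, "dz": -0.006, "wx": 0, "wy": 0, "wz": -0.75},
    {"dx": 0, "dy": 0, "dz": -0.006, "wx": 0, "wy": 0, "wz": -0.75},
  ],
)

```text
clock: 18.65
eef_pos: [550.5, 193.6, 140.5]
ee_rot: [0.189, 0.982, 0.0, 0.0]
wrist_force: [-1.4, -1.0, 2.8]
width: 0.131
finger_force: 58.5
```

```bash
python3 -c "
from h import *
plan([549.8,193.6,138.5]); s=r.state(); print(s['width'],s['wrist_torque'])"
```

```text
clock 18.65 pos [550.46 193.65 140.5 ] j [-0.47   0.37   0.097  1.643 -0.039  1.131  0.829] F [-1.42 -1.03  2.76] x [-0.929  0.371 -0.   ] z [ 4.e-04  2.e-04 -1.e+00]
frac [ 0.004  -0.0019  0.0133]
0.13136663660670622 [-0.35111921  0.23742791  0.08943831]
```

Emit:
send_rows(
  steps=[
    {"dx": 0, "dy": 0, "dz": -0.001, "wx": 0, "wy": 0, "wz": -0.12},
    {"dx": 0, "dy": 0, "dz": -0.0015, "wx": 0, "wy": 0, "wz": -0.24},
    {"dx": 0, "dy": 0, "dz": -0.002, "wx": 0, "wy": 0, "wz": -0.36},
    {"dx": 0, "dy": 0, "dz": -0.003, "wx": 0, "wy": 0, "wz": -0.5},
    {"dx": 0, "dy": 0, "dz": -0.0035, "wx": 0, "wy": 0, "wz": -0.62},
    {"dx": 0, "dy": 0, "dz": -0.004, "wx": 0, "wy": 0, "wz": -0.75},
    {"dx": 0, "dy": 0, "dz": -0.004, "wx": 0, "wy": 0, "wz": -0.75},
  ],
)

```text
clock: 19.35
eef_pos: [550.5, 194.0, 141.1]
ee_rot: [-0.006, 1.0, 0.0, 0.0]
wrist_force: [-0.3, -0.7, 3.6]
width: 0.128
finger_force: 58.5
```

```bash
python3 -c "
from h import *
plan([549.8,193.6,138.5]); s=r.state(); print(s['width'],s['wrist_torque'])
p,d=cap('wrist'); cv2.imwrite('pics/w7.png',cv2.resize(p[180:384,140:370],(460,408))[:,:,::-1])"
```

```text
clock 19.35 pos [550.5  194.02 141.15] j [-0.419  0.369  0.032  1.639 -0.013  1.133  1.199] F [-0.34 -0.73  3.64] x [-1.    -0.012 -0.001] z [ 6.e-04  6.e-04 -1.e+00]
frac [ 0.0047 -0.0028  0.0177]
0.1284877772321186 [-0.08566542  0.12724902 -0.00466318]
```

View pics/w7.png

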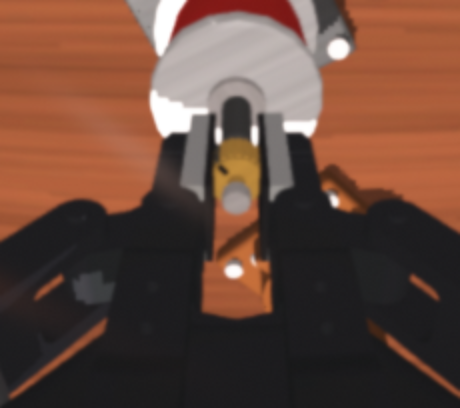

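The mark is at crop (222,170), so the nut is following the pads. About 15–20° remains.

Emit:
send_rows(
  steps=[
    {"dx": 0, "dy": 0, "dz": -0.002, "wx": 0, "wy": 0, "wz": -0.1},
    {"dx": 0, "dy": 0, "dz": -0.003, "wx": 0, "wy": 0, "wz": -0.2},
    {"dx": 0, "dy": 0, "dz": -0.004, "wx": 0, "wy": 0, "wz": -0.3},
    {"dx": 0, "dy": 0, "dz": -0.005, "wx": 0, "wy": 0, "wz": -0.4},
    {"dx": 0, "dy": 0, "dz": -0.005, "wx": 0, "wy": 0, "wz": -0.4},
  ],
)

```text
clock: 19.9
eef_pos: [550.5, 194.2, 141.9]
ee_rot: [-0.11, 0.994, 0.0, 0.0]
wrist_force: [-0.4, 0.8, 3.1]
width: 0.133
finger_force: 58.5
```

```bash
python3 -c "
from h import *
plan([549.8,193.6,138.5]); s=r.state(); print(s['width'],s['wrist_torque'])"
```

```text
clock 19.9 pos [550.46 194.2  141.85] j [-0.392  0.369 -0.002  1.637  0.     1.135  1.397] F [-0.43  0.79  3.15] x [-0.976 -0.218 -0.001] z [ 6.e-04  7.e-04 -1.e+00]
frac [ 0.0052 -0.0029  0.0223]
0.1329447110440571 [ 0.13806881 -0.0082475  -0.05107153]
```

Emit:
send_rows(
  steps=[
    {"dx": 0, "dy": 0, "dz": 0, "wx": 0, "wy": 0, "wz": -0.1},
    {"dx": 0, "dy": 0, "dz": -0.001, "wx": 0, "wy": 0, "wz": -0.2},
    {"dx": 0, "dy": 0, "dz": -0.002, "wx": 0, "wy": 0, "wz": -0.3},
    {"dx": 0, "dy": 0, "dz": -0.002, "wx": 0, "wy": 0, "wz": -0.3},
  ],
)

```text
clock: 20.3
eef_pos: [550.4, 194.3, 142.1]
ee_rot: [-0.187, 0.982, 0.0, 0.0]
wrist_force: [0.1, 1.6, 2.6]
width: 0.129
finger_force: 58.5
```

```bash
python3 -c "
from h import *
plan([549.8,193.6,138.5]); s=r.state(); print(s['width'],s['wrist_torque'])"
```

```text
clock 20.3 pos [550.42 194.28 142.11] j [-0.371  0.369 -0.028  1.636  0.01   1.136  1.545] F [0.12 1.62 2.62] x [-0.93  -0.367 -0.001] z [ 5.e-04  1.e-03 -1.e+00]
frac [ 0.0055 -0.0027  0.0241]
0.12883221739698253 [ 0.36954726 -0.05408595 -0.45869651]
```

The torque jumped to -0.46 N·m, so the nut is at its stop. I'll release, rise and measure.

Emit:
send_rows(
  steps=[
    {"dx": 0, "dy": 0, "dz": 0, "wx": 0, "wy": 0, "wz": 0},
    {"dx": 0, "dy": 0, "dz": 0, "wx": 0, "wy": 0, "wz": 0},
    {"dx": 0, "dy": 0, "dz": 0, "wx": 0, "wy": 0, "wz": 0},
  ],
  hand=0.4,
)

```text
clock: 20.6
eef_pos: [550.0, 193.5, 141.6]
ee_rot: [-0.188, 0.982, -0.0, -0.0]
wrist_force: [0.5, -0.2, -0.5]
width: 0.399
finger_force: 0.0
```

Emit:
send_rows(
  steps=[
    {"dx": 0, "dy": 0, "dz": -0.15, "wx": 0, "wy": 0, "wz": 0},
    {"dx": 0, "dy": 0, "dz": -0.3, "wx": 0, "wy": 0, "wz": 0},
    {"dx": 0, "dy": 0, "dz": -0.3, "wx": 0, "wy": 0, "wz": 0},
    {"dx": 0, "dy": 0, "dz": -0.3, "wx": 0, "wy": 0, "wz": 0},
    {"dx": 0, "dy": 0, "dz": -0.3, "wx": 0, "wy": 0, "wz": 0},
  ],
)

```text
clock: 21.1
eef_pos: [549.7, 193.5, 185.9]
ee_rot: [-0.188, 0.982, -0.0, -0.001]
wrist_force: [0.2, -0.1, -0.1]
width: 0.398
finger_force: 0.0
```

Run:
```python
from h import *
plan([549.7,193.6,176]); s=r.state(); p,d=cap('wrist'); W=wristcloud(d,s)
near=(np.hypot(W[...,0]-549,W[...,1]-194)<11)&(d>0)&(W[...,2]>120)&(W[...,2]<160)
h=cv2.cvtColor(p,cv2.COLOR_RGB2HSV); br=near&(h[...,1]>90)&(h[...,0]>12)&(h[...,0]<35)
print('brass',br.sum(),list(zip(range(128,150),np.histogram(W[br][:,2],np.arange(128,151,1))[0])))
t=near&(W[...,2]>150);print('tip',np.percentile(W[t],[1,50,99],axis=0).round(1).tolist())
```

```text
clock 21.1 pos [549.68 193.46 185.93] j [-0.372  0.333 -0.027  1.584  0.009  1.227  1.549] F [ 0.16 -0.12 -0.08] x [-0.929 -0.369  0.002] z [-1.6e-03 -7.0e-04 -1.0e+00]
frac [-0.0006  0.0008  0.0662]
brass 367 [(128, np.int64(0)), (129, np.int64(0)), (130, np.int64(0)), (131, np.int64(0)), (132, np.int64(0)), (133, np.int64(0)), (134, np.int64(0)), (135, np.int64(10)), (136, np.int64(6)), (137, np.int64(8)), (138, np.int64(9)), (139, np.int64(16)), (140, np.int64(15)), (141, np.int64(14)), (142, np.int64(26)), (143, np.int64(110)), (144, np.int64(117)), (145, np.int64(22)), (146, np.int64(0)), (147, np.int64(0)), (148, np.int64(1)), (149, np.int64(3))]
tip [[544.3, 189.9, 150.1], [546.9, 192.9, 152.7], [550.9, 196.3, 154.0]]
```

Emit:
send_rows(
  steps=[
    {"dx": 0, "dy": 0, "dz": 0, "wx": 0, "wy": 0, "wz": 0.25},
    {"dx": 0, "dy": 0, "dz": 0, "wx": 0, "wy": 0, "wz": 0.5},
    {"dx": 0, "dy": 0, "dz": 0, "wx": 0, "wy": 0, "wz": 0.75},
    {"dx": 0, "dy": 0, "dz": 0, "wx": 0, "wy": 0, "wz": 1},
    {"dx": 0, "dy": 0, "dz": 0, "wx": 0, "wy": 0, "wz": 1},
  ],
)

```text
clock: 21.65
eef_pos: [549.8, 193.6, 186.0]
ee_rot: [0.073, 0.997, -0.0, -0.001]
wrist_force: [-0.2, -0.2, -0.0]
width: 0.401
finger_force: 0.0
```

Run:
```python
from h import *
plan([549.9,193.7,142]); s=r.state(); p,d=cap('wrist'); 
f=np.load('w.npz')
for p,d,W in((f['p'],f['d'],f['W']),(p,d,wristcloud(d,s))):
    near=(np.hypot(W[...,0]-549,W[...,1]-194)<11)&(d>0)&(W[...,2]>120)&(W[...,2]<160)
    h=cv2.cvtColor(p,cv2.COLOR_RGB2HSV); br=near&(h[...,1]>90)&(h[...,0]>12)&(h[...,0]<35)
    z=W[br][:,2]; print(br.sum(),np.percentile(z,[2,5,50,75,85,90,95]).round(1), np.percentile(W[near&(W[...,2]>148)][:,2],[50,75,90]))
```

```text
clock 21.65 pos [549.76 193.56 186.02] j [-0.434  0.331  0.052  1.586 -0.018  1.226  1.044] F [-0.22 -0.16 -0.02] x [-0.989  0.147  0.001] z [-1.5e-03 -8.0e-04 -1.0e+00]
frac [-0.0012  0.0014  0.2935]
195 [130.5 132.1 138.3 139.  139.3 139.5 140.9] [152.61135818 153.20295442 153.55489924]
383 [135.  136.5 143.8 144.4 144.6 145.  145.7] [152.6796731  153.06504284 153.3856131 ]
```

The measured rise of 5.4–5.5 mm is a bit short of 6, so I'll grip once more and turn to make sure it is at the stop.

Emit:
send_rows(
  steps=[
    {"dx": 0, "dy": 0.001, "dz": 0.1, "wx": 0, "wy": 0, "wz": 0},
    {"dx": 0, "dy": 0.001, "dz": 0.2, "wx": 0, "wy": 0, "wz": 0},
    {"dx": 0, "dy": 0.001, "dz": 0.295, "wx": 0, "wy": 0, "wz": 0},
    {"dx": 0, "dy": 0.001, "dz": 0.295, "wx": 0, "wy": 0, "wz": 0},
    {"dx": 0, "dy": 0.001, "dz": 0.295, "wx": 0, "wy": 0, "wz": 0},
    {"dx": 0, "dy": 0.001, "dz": 0.295, "wx": 0, "wy": 0, "wz": 0},
  ],
)

```text
clock: 22.3
eef_pos: [550.7, 194.0, 143.5]
ee_rot: [0.072, 0.997, 0.0, 0.0]
wrist_force: [0.7, 0.4, 0.4]
width: 0.399
finger_force: 0.0
```

Emit:
send_rows(
  steps=[
    {"dx": 0, "dy": 0, "dz": 0, "wx": 0, "wy": 0, "wz": 0},
    {"dx": 0, "dy": 0, "dz": 0, "wx": 0, "wy": 0, "wz": 0},
    {"dx": 0, "dy": 0, "dz": 0, "wx": 0, "wy": 0, "wz": 0},
    {"dx": 0, "dy": 0, "dz": 0, "wx": 0, "wy": 0, "wz": 0},
    {"dx": 0, "dy": 0, "dz": 0, "wx": 0, "wy": 0, "wz": 0},
    {"dx": 0, "dy": 0, "dz": 0, "wx": 0, "wy": 0, "wz": 0},
  ],
  hand=0,
)

```text
clock: 22.9
eef_pos: [550.6, 193.8, 143.1]
ee_rot: [0.072, 0.997, 0.0, 0.0]
wrist_force: [1.1, -0.5, 2.8]
width: 0.128
finger_force: 58.5
```

Emit:
send_rows(
  steps=[
    {"dx": 0, "dy": 0, "dz": -0.001, "wx": 0, "wy": 0, "wz": -0.1},
    {"dx": 0, "dy": 0, "dz": -0.002, "wx": 0, "wy": 0, "wz": -0.2},
    {"dx": 0, "dy": 0, "dz": -0.002, "wx": 0, "wy": 0, "wz": -0.2},
  ],
)

```text
clock: 23.2
eef_pos: [550.6, 194.0, 143.3]
ee_rot: [0.02, 1.0, 0.0, 0.0]
wrist_force: [1.6, 0.7, 3.1]
width: 0.131
finger_force: 58.4
```

```bash
python3 -c "
from h import *
plan([549.8,193.6,138.5]); s=r.state(); print(s['width'],s['wrist_torque'])"
```

```text
clock 23.2 pos [550.61 193.96 143.28] j [-0.418  0.367  0.031  1.637 -0.012  1.137  1.148] F [1.57 0.65 3.11] x [-0.999  0.039 -0.001] z [ 8.e-04  4.e-04 -1.e+00]
frac [ 0.0053 -0.0026  0.0318]
0.1311100976636379 [ 0.01887351 -0.28401373  0.02822898]
```

Emit:
send_rows(
  steps=[
    {"dx": 0, "dy": 0, "dz": -0.001, "wx": 0, "wy": 0, "wz": -0.1},
    {"dx": 0, "dy": 0, "dz": -0.002, "wx": 0, "wy": 0, "wz": -0.2},
    {"dx": 0, "dy": 0, "dz": -0.002, "wx": 0, "wy": 0, "wz": -0.3},
    {"dx": 0, "dy": 0, "dz": -0.002, "wx": 0, "wy": 0, "wz": -0.3},
  ],
)

```text
clock: 23.6
eef_pos: [550.6, 194.1, 143.6]
ee_rot: [-0.058, 0.998, 0.0, 0.0]
wrist_force: [2.1, 1.1, 3.6]
width: 0.126
finger_force: 58.5
```

```bash
python3 -c "
from h import *
plan([549.8,193.6,138.5]); s=r.state(); print(s['width'],s['wrist_torque'])"
```

```text
clock 23.6 pos [550.59 194.08 143.58] j [-0.397  0.367  0.005  1.635 -0.002  1.138  1.295] F [2.05 1.12 3.58] x [-0.993 -0.116 -0.001] z [ 8.e-04  6.e-04 -1.e+00]
frac [ 0.0056 -0.0026  0.0338]
0.12620866536285721 [ 0.17555281 -0.38319972 -0.21604747]
```

Emit:
send_rows(
  steps=[
    {"dx": 0, "dy": 0, "dz": -0.001, "wx": 0, "wy": 0, "wz": -0.1},
    {"dx": 0, "dy": 0, "dz": -0.001, "wx": 0, "wy": 0, "wz": -0.2},
    {"dx": 0, "dy": 0, "dz": -0.001, "wx": 0, "wy": 0, "wz": -0.25},
    {"dx": 0, "dy": 0, "dz": -0.001, "wx": 0, "wy": 0, "wz": -0.25},
  ],
)

```text
clock: 24.0
eef_pos: [551.6, 194.5, 142.5]
ee_rot: [-0.123, 0.992, 0.0, 0.001]
wrist_force: [12.5, 4.2, -10.0]
width: 0.131
finger_force: 61.0
```

```bash
python3 -c "
from h import *
plan([549.8,193.6,138.5]); s=r.state(); print(s['width'],s['wrist_torque'])"
```

```text
clock 24.0 pos [551.59 194.46 142.54] j [-0.381  0.37  -0.016  1.634  0.007  1.135  1.419] F [ 12.47   4.23 -10.02] x [-0.97  -0.244 -0.003] z [ 0.0026  0.001  -1.    ]
frac [ 0.013  -0.0026  0.0269]
0.1305256710313917 [ 0.90223725 -2.53783974  0.07647939]
```

Emit:
send_rows(
  steps=[
    {"dx": 0, "dy": 0, "dz": 0, "wx": 0, "wy": 0, "wz": 0},
    {"dx": 0, "dy": 0, "dz": 0, "wx": 0, "wy": 0, "wz": 0},
    {"dx": 0, "dy": 0, "dz": 0, "wx": 0, "wy": 0, "wz": 0},
  ],
  hand=0.4,
)

```text
clock: 24.3
eef_pos: [549.7, 193.7, 143.0]
ee_rot: [-0.123, 0.992, -0.0, -0.001]
wrist_force: [0.5, -0.0, 0.8]
width: 0.402
finger_force: 0.0
```

Emit:
send_rows(
  steps=[
    {"dx": 0, "dy": 0, "dz": -0.15, "wx": 0, "wy": 0, "wz": 0},
    {"dx": 0, "dy": 0, "dz": -0.3, "wx": 0, "wy": 0, "wz": 0},
    {"dx": 0, "dy": 0, "dz": -0.3, "wx": 0, "wy": 0, "wz": 0},
    {"dx": 0, "dy": 0, "dz": -0.3, "wx": 0, "wy": 0, "wz": 0},
    {"dx": 0, "dy": 0, "dz": -0.3, "wx": 0, "wy": 0, "wz": 0},
  ],
)

```text
clock: 24.8
eef_pos: [549.6, 193.6, 187.5]
ee_rot: [-0.123, 0.992, -0.0, -0.001]
wrist_force: [-0.1, -0.2, -0.8]
width: 0.402
finger_force: 0.0
```

Run:
```python
from h import *
plan([549.8,193.6,180]); s=r.state(); p,d=cap('wrist'); W=wristcloud(d,s)
near=(np.hypot(W[...,0]-549,W[...,1]-194)<11)&(d>0)&(W[...,2]>120)&(W[...,2]<160)
h=cv2.cvtColor(p,cv2.COLOR_RGB2HSV); br=near&(h[...,1]>90)&(h[...,0]>12)&(h[...,0]<35)
z=W[br][:,2]; print(br.sum(),np.percentile(z,[2,5,50,75,85,90,95]).round(1))
v,u=np.nonzero(near);u,v=int(u.mean()),int(v.mean());print(u,v)
cv2.imwrite('pics/w8.png',cv2.resize(p[v-40:v+40,u-40:u+40,::-1],None,fx=6,fy=6,interpolation=cv2.INTER_CUBIC))
```

```text
clock 24.8 pos [549.61 193.57 187.5 ] j [-0.382  0.331 -0.015  1.582  0.005  1.23   1.421] F [-0.13 -0.2  -0.75] x [-0.97  -0.245  0.002] z [-1.6e-03 -7.0e-04 -1.0e+00]
frac [-0.0014 -0.0001  0.05  ]
368 [133.  135.3 142.3 142.9 143.1 143.4 143.8]
258 226
```

View pics/w8.png

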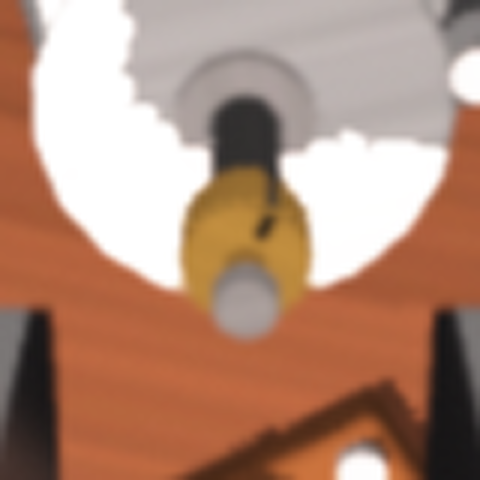

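Pushing past the stop snaps the grip and kicks the nut back by about 1.5 mm. The mark at crop (265,228) and the nut top at 142.3 mm show this, and the first slip was the same thing. I'll turn it up again with small final steps and unload the torque before letting go.

Emit:
send_rows(
  steps=[
    {"dx": -0.001, "dy": 0, "dz": 0.1, "wx": 0, "wy": 0, "wz": 0},
    {"dx": -0.001, "dy": 0, "dz": 0.2, "wx": 0, "wy": 0, "wz": 0},
    {"dx": -0.001, "dy": 0, "dz": 0.32, "wx": 0, "wy": 0, "wz": 0},
    {"dx": -0.001, "dy": 0, "dz": 0.32, "wx": 0, "wy": 0, "wz": 0},
    {"dx": -0.001, "dy": 0, "dz": 0.32, "wx": 0, "wy": 0, "wz": 0},
    {"dx": -0.001, "dy": 0, "dz": 0.32, "wx": 0, "wy": 0, "wz": 0},
  ],
)

```text
clock: 25.45
eef_pos: [550.8, 194.0, 141.3]
ee_rot: [-0.124, 0.992, 0.0, 0.0]
wrist_force: [0.7, 0.2, 0.4]
width: 0.4
finger_force: 0.0
```

Emit:
send_rows(
  steps=[
    {"dx": 0, "dy": 0, "dz": 0, "wx": 0, "wy": 0, "wz": 0},
    {"dx": 0, "dy": 0, "dz": 0, "wx": 0, "wy": 0, "wz": 0},
    {"dx": 0, "dy": 0, "dz": 0, "wx": 0, "wy": 0, "wz": 0},
    {"dx": 0, "dy": 0, "dz": 0, "wx": 0, "wy": 0, "wz": 0},
    {"dx": 0, "dy": 0, "dz": 0, "wx": 0, "wy": 0, "wz": 0},
    {"dx": 0, "dy": 0, "dz": 0, "wx": 0, "wy": 0, "wz": 0},
  ],
  hand=0,
)

```text
clock: 26.05
eef_pos: [550.7, 194.2, 140.9]
ee_rot: [-0.124, 0.992, 0.0, 0.001]
wrist_force: [1.5, 2.2, 2.4]
width: 0.128
finger_force: 58.5
```

Emit:
send_rows(
  steps=[
    {"dx": 0, "dy": 0, "dz": -0.002, "wx": 0, "wy": 0, "wz": -0.2},
    {"dx": 0, "dy": 0, "dz": -0.003, "wx": 0, "wy": 0, "wz": -0.4},
    {"dx": 0, "dy": 0, "dz": -0.004, "wx": 0, "wy": 0, "wz": -0.6},
    {"dx": 0, "dy": 0, "dz": -0.005, "wx": 0, "wy": 0, "wz": -0.8},
    {"dx": 0, "dy": 0, "dz": -0.007, "wx": 0, "wy": 0, "wz": -1},
    {"dx": 0, "dy": 0, "dz": -0.007, "wx": 0, "wy": 0, "wz": -1},
  ],
)

```text
clock: 26.65
eef_pos: [550.5, 194.7, 141.8]
ee_rot: [-0.377, 0.926, 0.0, 0.0]
wrist_force: [0.5, 4.2, 3.4]
width: 0.127
finger_force: 58.5
```

```bash
python3 -c "
from h import *
plan([549.8,193.6,138.5]); s=r.state(); print(s['width'],s['wrist_torque'])"
```

```text
clock 26.65 pos [550.48 194.68 141.79] j [-0.312  0.373 -0.104  1.633  0.041  1.137  1.918] F [0.5  4.2  3.45] x [-0.715 -0.699 -0.001] z [ 4.0e-04  1.1e-03 -1.0e+00]
frac [ 0.0083 -0.002   0.0219]
0.12730077880784654 [ 0.88473516 -0.09257115  0.03199858]
```

Emit:
send_rows(
  steps=[
    {"dx": 0, "dy": 0, "dz": -0.001, "wx": 0, "wy": 0, "wz": -0.15},
    {"dx": 0, "dy": 0, "dz": -0.002, "wx": 0, "wy": 0, "wz": -0.3},
    {"dx": 0, "dy": 0, "dz": -0.003, "wx": 0, "wy": 0, "wz": -0.4},
    {"dx": 0, "dy": 0, "dz": -0.003, "wx": 0, "wy": 0, "wz": -0.4},
  ],
)

```text
clock: 27.05
eef_pos: [550.3, 194.8, 142.1]
ee_rot: [-0.47, 0.882, 0.0, 0.0]
wrist_force: [-0.2, 5.3, 4.0]
width: 0.129
finger_force: 58.5
```

```bash
python3 -c "
from h import *
plan([549.8,193.6,138.5]); s=r.state(); print(s['width'],s['wrist_torque'])"
```

```text
clock 27.05 pos [550.27 194.84 142.12] j [-0.285  0.374 -0.138  1.631  0.054  1.139  2.114] F [-0.22  5.33  4.03] x [-0.557 -0.83  -0.001] z [ 1.0e-04  1.2e-03 -1.0e+00]
frac [ 0.0086 -0.002   0.0241]
0.12900001533747882 [1.08512094 0.03859708 0.05472276]
```

Emit:
send_rows(
  steps=[
    {"dx": 0, "dy": -0.001, "dz": -0.002, "wx": 0, "wy": 0, "wz": -0.15},
    {"dx": 0, "dy": 0, "dz": -0.004, "wx": 0, "wy": 0, "wz": -0.3},
    {"dx": 0, "dy": 0, "dz": -0.005, "wx": 0, "wy": 0, "wz": -0.45},
    {"dx": 0, "dy": 0, "dz": -0.005, "wx": 0, "wy": 0, "wz": -0.45},
  ],
)

```text
clock: 27.45
eef_pos: [550.0, 195.0, 142.8]
ee_rot: [-0.571, 0.821, 0.001, 0.0]
wrist_force: [-0.5, 5.1, 3.2]
width: 0.125
finger_force: 58.5
```

```bash
python3 -c "
from h import *
s=r.state(); print(s['eef_pos'],s['wrist_force'],s['wrist_torque'])"
```

```text
[550.03999031 194.99283716 142.75624134] [-0.48826847  5.07022743  3.17883575] [1.14188528 0.06979308 0.07562865]
```

Emit:
send_rows(
  steps=[
    {"dx": 0, "dy": 0, "dz": -0.0005, "wx": 0, "wy": 0, "wz": -0.08},
    {"dx": 0, "dy": 0, "dz": -0.001, "wx": 0, "wy": 0, "wz": -0.16},
    {"dx": 0, "dy": 0, "dz": -0.001, "wx": 0, "wy": 0, "wz": -0.16},
  ],
)

```text
clock: 27.75
eef_pos: [549.9, 195.0, 142.9]
ee_rot: [-0.605, 0.796, 0.001, 0.0]
wrist_force: [-0.1, 5.9, 3.9]
width: 0.129
finger_force: 58.5
```

```bash
python3 -c "
from h import *
s=r.state(); print(s['eef_pos'],s['wrist_force'],s['wrist_torque'])"
```

```text
[549.9494305  195.03054073 142.86700128] [-0.07929571  5.93569802  3.86817103] [ 1.1488617   0.15277511 -0.01622134]
```

Emit:
send_rows(
  steps=[
    {"dx": 0, "dy": 0, "dz": -0.0005, "wx": 0, "wy": 0, "wz": -0.08},
    {"dx": 0, "dy": 0, "dz": -0.001, "wx": 0, "wy": 0, "wz": -0.12},
    {"dx": 0, "dy": 0, "dz": -0.001, "wx": 0, "wy": 0, "wz": -0.12},
  ],
)

```text
clock: 28.05
eef_pos: [549.9, 195.0, 143.0]
ee_rot: [-0.629, 0.777, 0.001, 0.0]
wrist_force: [-1.1, 5.6, 3.0]
width: 0.13
finger_force: 58.5
```

```bash
python3 -c "
from h import *
s=r.state(); print(s['eef_pos'],s['wrist_force'],s['wrist_torque'])"
```

```text
[549.88426218 194.97969161 142.96985434] [-1.06652922  5.6293907   2.98621923] [ 1.15124831  0.25801236 -0.04381316]
```

Emit:
send_rows(
  steps=[
    {"dx": 0, "dy": 0, "dz": -0.0005, "wx": 0, "wy": 0, "wz": -0.06},
    {"dx": 0, "dy": 0, "dz": -0.001, "wx": 0, "wy": 0, "wz": -0.12},
    {"dx": 0, "dy": 0, "dz": -0.001, "wx": 0, "wy": 0, "wz": -0.12},
  ],
)

```text
clock: 28.35
eef_pos: [549.8, 195.0, 143.1]
ee_rot: [-0.653, 0.757, 0.001, 0.0]
wrist_force: [-0.6, 4.9, 3.3]
width: 0.133
finger_force: 58.5
```

```bash
python3 -c "
from h import *
s=r.state(); print(s['eef_pos'],s['wrist_force'],s['wrist_torque'])"
```

```text
[549.79578017 195.01958593 143.07244456] [-0.57515829  4.92745075  3.28992874] [ 1.1656295   0.35745339 -0.21984285]
```

Emit:
send_rows(
  steps=[
    {"dx": 0, "dy": 0, "dz": -0.0005, "wx": 0, "wy": 0, "wz": -0.06},
    {"dx": 0, "dy": 0, "dz": -0.001, "wx": 0, "wy": 0, "wz": -0.1},
    {"dx": 0, "dy": 0, "dz": -0.001, "wx": 0, "wy": 0, "wz": -0.1},
  ],
)

```text
clock: 28.65
eef_pos: [549.8, 195.0, 143.2]
ee_rot: [-0.673, 0.74, 0.001, 0.0]
wrist_force: [-1.0, 6.0, 3.2]
width: 0.129
finger_force: 58.5
```

```bash
python3 -c "
from h import *
s=r.state(); print(s['eef_pos'],s['wrist_force'],s['wrist_torque'])"
```

```text
[549.77020565 195.03973086 143.21872738] [-1.00887628  6.01192205  3.21241685] [ 1.23041457  0.36477668 -0.41627338]
```

At the stop, with torque at -0.42 and rising about 0.2 per 3°. I'll unwind 4.5° to unload, then release gently.

Emit:
send_rows(
  steps=[
    {"dx": 0, "dy": 0, "dz": 0, "wx": 0, "wy": 0, "wz": 0.08},
    {"dx": 0, "dy": 0, "dz": 0, "wx": 0, "wy": 0, "wz": 0.15},
    {"dx": 0, "dy": 0, "dz": 0, "wx": 0, "wy": 0, "wz": 0.15},
  ],
)

```text
clock: 28.95
eef_pos: [549.8, 195.0, 143.2]
ee_rot: [-0.642, 0.766, 0.001, 0.0]
wrist_force: [-1.9, 6.2, 2.8]
width: 0.128
finger_force: 58.5
```

```bash
python3 -c "
from h import *
s=r.state(); print(s['eef_pos'],s['wrist_force'],s['wrist_torque'])"
```

```text
[549.83489892 195.03239799 143.24112852] [-1.85027043  6.16135409  2.78392039] [ 1.13463021  0.2410315  -0.11823941]
```

Emit:
send_rows(
  steps=[
    {"dx": 0, "dy": 0, "dz": 0, "wx": 0, "wy": 0, "wz": 0},
    {"dx": 0, "dy": 0, "dz": 0, "wx": 0, "wy": 0, "wz": 0},
    {"dx": 0, "dy": 0, "dz": 0, "wx": 0, "wy": 0, "wz": 0},
    {"dx": 0, "dy": 0, "dz": 0, "wx": 0, "wy": 0, "wz": 0},
  ],
  hand=0.4,
)

```text
clock: 29.35
eef_pos: [550.3, 193.2, 143.0]
ee_rot: [-0.644, 0.765, -0.0, -0.0]
wrist_force: [-0.5, 0.1, -0.1]
width: 0.399
finger_force: 0.0
```

Emit:
send_rows(
  steps=[
    {"dx": 0, "dy": 0, "dz": -0.15, "wx": 0, "wy": 0, "wz": 0},
    {"dx": 0, "dy": 0, "dz": -0.3, "wx": 0, "wy": 0, "wz": 0},
    {"dx": 0, "dy": 0, "dz": -0.3, "wx": 0, "wy": 0, "wz": 0},
    {"dx": 0, "dy": 0, "dz": -0.3, "wx": 0, "wy": 0, "wz": 0},
    {"dx": 0, "dy": 0, "dz": -0.3, "wx": 0, "wy": 0, "wz": 0},
  ],
)

```text
clock: 29.85
eef_pos: [549.9, 193.5, 187.3]
ee_rot: [-0.644, 0.765, 0.0, -0.001]
wrist_force: [0.1, -0.3, 0.0]
width: 0.403
finger_force: 0.0
```

Run:
```python
from h import *
plan([549.8,193.6,184]); s=r.state(); p,d=cap('wrist'); W=wristcloud(d,s)
near=(np.hypot(W[...,0]-549,W[...,1]-194)<11)&(d>0)&(W[...,2]>120)&(W[...,2]<160)
h=cv2.cvtColor(p,cv2.COLOR_RGB2HSV); br=near&(h[...,1]>90)&(h[...,0]>12)&(h[...,0]<35)
z=W[br][:,2]; print(br.sum(),np.percentile(z,[2,5,50,75,85,90,95]).round(1))
for lo,hi in((95,104),(150,158)):
    m=(np.hypot(W[...,0]-549,W[...,1]-194)<32)&(W[...,2]>lo)&(W[...,2]<hi);print(np.percentile(W[m],[1,50,99],axis=0).round(1).tolist())
```

```text
clock 29.85 pos [549.91 193.48 187.34] j [-0.228  0.341 -0.209  1.574  0.074  1.236  2.52 ] F [ 0.05 -0.3   0.  ] x [-0.171 -0.985  0.001] z [-1.5e-03 -7.0e-04 -1.0e+00]
frac [-0.0007  0.0008  0.0223]
396 [135.4 136.9 144.1 144.7 145.  145.2 145.5]
[[522.2, 166.7, 96.3], [544.7, 186.9, 99.9], [572.4, 215.4, 103.9]]
[[544.7, 189.6, 150.2], [547.7, 192.4, 152.8], [550.9, 196.5, 154.3]]
```

The nut is now fully up, with its top at 144.1 mm median and torque at the stop. Next I'll shut the fingers above the tip and come down onto it.

Emit:
send_rows(
  steps=[
    {"dx": -0.002, "dy": 0.001, "dz": 0, "wx": 0, "wy": 0, "wz": 0},
    {"dx": -0.002, "dy": 0.001, "dz": 0, "wx": 0, "wy": 0, "wz": 0},
    {"dx": -0.002, "dy": 0.001, "dz": 0, "wx": 0, "wy": 0, "wz": 0},
    {"dx": -0.002, "dy": 0.001, "dz": 0, "wx": 0, "wy": 0, "wz": 0},
    {"dx": -0.002, "dy": 0.001, "dz": 0, "wx": 0, "wy": 0, "wz": 0},
    {"dx": -0.002, "dy": 0.001, "dz": 0.03, "wx": 0, "wy": 0, "wz": 0},
    {"dx": -0.002, "dy": 0.001, "dz": 0.06, "wx": 0, "wy": 0, "wz": 0},
    {"dx": -0.002, "dy": 0.001, "dz": 0.08, "wx": 0, "wy": 0, "wz": 0},
    {"dx": -0.002, "dy": 0.001, "dz": 0.08, "wx": 0, "wy": 0, "wz": 0},
  ],
  hand=0,
)

```text
clock: 30.8
eef_pos: [549.9, 194.0, 175.5]
ee_rot: [-0.644, 0.765, 0.0, -0.001]
wrist_force: [0.4, -0.3, 0.8]
width: -0.001
finger_force: 0.0
```

Run:
```python
from h import *
plan([549.7,193.8,172]); s=r.state(); p,d=cap('wrist')
cv2.imwrite('pics/w9.png',cv2.resize(p[180:384,140:370],(460,408))[:,:,::-1])
```

```text
clock 30.8 pos [549.89 194.01 175.47] j [-0.229  0.351 -0.209  1.589  0.076  1.211  2.518] F [ 0.38 -0.3   0.83] x [-0.17  -0.985  0.001] z [-1.4e-03 -5.0e-04 -1.0e+00]
frac [0.0015 0.001  0.0231]
```

View pics/w9.png

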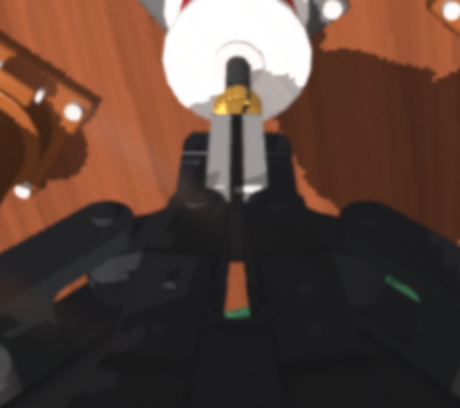

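The shut fingers (crop x about 208–265) are centred over the stem and nut at x=237. I'll step down.

Emit:
send_rows(
  steps=[
    {"dx": 0.0015, "dy": 0.001, "dz": 0.007, "wx": 0, "wy": 0, "wz": 0},
    {"dx": 0.0015, "dy": 0.001, "dz": 0.014, "wx": 0, "wy": 0, "wz": 0},
    {"dx": 0.0015, "dy": 0.001, "dz": 0.014, "wx": 0, "wy": 0, "wz": 0},
    {"dx": 0.0015, "dy": 0.001, "dz": 0.014, "wx": 0, "wy": 0, "wz": 0},
  ],
)

```text
clock: 31.25
eef_pos: [550.1, 194.0, 174.3]
ee_rot: [-0.644, 0.765, -0.0, 0.0]
wrist_force: [0.3, -0.2, -0.0]
width: 0.0
finger_force: 0.0
```

Emit:
send_rows(
  steps=[
    {"dx": 0, "dy": 0, "dz": 0.005, "wx": 0, "wy": 0, "wz": 0},
    {"dx": 0, "dy": 0, "dz": 0.01, "wx": 0, "wy": 0, "wz": 0},
    {"dx": 0, "dy": 0, "dz": 0.01, "wx": 0, "wy": 0, "wz": 0},
  ],
)

```text
clock: 31.55
eef_pos: [550.0, 194.0, 172.6]
ee_rot: [-0.644, 0.765, 0.0, -0.0]
wrist_force: [-0.3, -0.2, 0.7]
width: -0.003
finger_force: 0.0
```

Emit:
send_rows(
  steps=[
    {"dx": 0, "dy": 0, "dz": 0.0035, "wx": 0, "wy": 0, "wz": 0},
    {"dx": 0, "dy": 0, "dz": 0.007, "wx": 0, "wy": 0, "wz": 0},
    {"dx": 0, "dy": 0, "dz": 0.007, "wx": 0, "wy": 0, "wz": 0},
  ],
)

```text
clock: 31.85
eef_pos: [550.2, 194.0, 172.0]
ee_rot: [-0.644, 0.765, -0.0, 0.0]
wrist_force: [-1.5, -1.0, 3.7]
width: 0.006
finger_force: 1.6
```

Emit:
send_rows(
  steps=[
    {"dx": 0, "dy": 0, "dz": 0.003, "wx": 0, "wy": 0, "wz": 0},
    {"dx": 0, "dy": 0, "dz": 0.005, "wx": 0, "wy": 0, "wz": 0},
    {"dx": 0, "dy": 0, "dz": 0.005, "wx": 0, "wy": 0, "wz": 0},
  ],
)

```text
clock: 32.15
eef_pos: [550.2, 194.0, 171.1]
ee_rot: [-0.644, 0.765, -0.0, 0.0]
wrist_force: [-0.4, -0.7, 4.3]
width: 0.004
finger_force: 1.8
```

Emit:
send_rows(
  steps=[
    {"dx": 0, "dy": 0, "dz": 0.002, "wx": 0, "wy": 0, "wz": 0},
    {"dx": 0, "dy": 0, "dz": 0.005, "wx": 0, "wy": 0, "wz": 0},
    {"dx": 0, "dy": 0, "dz": 0.005, "wx": 0, "wy": 0, "wz": 0},
  ],
)

```text
clock: 32.45
eef_pos: [550.2, 194.0, 170.2]
ee_rot: [-0.644, 0.765, -0.0, 0.0]
wrist_force: [-0.8, -0.2, 4.3]
width: 0.001
finger_force: 2.1
```

Emit:
send_rows(
  steps=[
    {"dx": 0, "dy": 0, "dz": 0.002, "wx": 0, "wy": 0, "wz": 0},
    {"dx": 0, "dy": 0, "dz": 0.004, "wx": 0, "wy": 0, "wz": 0},
    {"dx": 0, "dy": 0, "dz": 0.004, "wx": 0, "wy": 0, "wz": 0},
  ],
)

```text
clock: 32.75
eef_pos: [550.2, 194.0, 169.9]
ee_rot: [-0.644, 0.765, -0.0, 0.0]
wrist_force: [-1.4, -1.9, 6.2]
width: 0.002
finger_force: 3.1
```

Emit:
send_rows(
  steps=[
    {"dx": 0, "dy": 0, "dz": 0.002, "wx": 0, "wy": 0, "wz": 0},
    {"dx": 0, "dy": 0, "dz": 0.004, "wx": 0, "wy": 0, "wz": 0},
    {"dx": 0, "dy": 0, "dz": 0.004, "wx": 0, "wy": 0, "wz": 0},
  ],
)

```text
clock: 33.05
eef_pos: [550.2, 194.1, 169.7]
ee_rot: [-0.644, 0.765, -0.0, 0.0]
wrist_force: [-3.0, -1.7, 8.3]
width: 0.001
finger_force: 4.4
```

It bottomed at about 2.2 mm. I'll ramp to 12 N.

Emit:
send_rows(
  steps=[
    {"dx": 0, "dy": 0, "dz": 0.002, "wx": 0, "wy": 0, "wz": 0},
    {"dx": 0, "dy": 0, "dz": 0.005, "wx": 0, "wy": 0, "wz": 0},
    {"dx": 0, "dy": 0, "dz": 0.005, "wx": 0, "wy": 0, "wz": 0},
  ],
)

```text
clock: 33.35
eef_pos: [550.3, 194.1, 169.5]
ee_rot: [-0.644, 0.765, -0.0, 0.001]
wrist_force: [-3.8, -1.7, 11.8]
width: -0.002
finger_force: 6.0
```

```bash
python3 -c "
from h import *
s=r.state(); print(s['eef_pos'],s['wrist_force'],s['wrist_torque'])"
```

```text
[550.33486347 194.05083444 169.47307938] [-3.82104637 -1.74520309 11.768041  ] [-0.35548447  0.95316992 -0.00734943]
```

Holding at about 12 N for two seconds.

Emit:
send_rows(
  steps=[
    {"dx": 0, "dy": 0, "dz": 0, "wx": 0, "wy": 0, "wz": 0},
    {"dx": 0, "dy": 0, "dz": 0, "wx": 0, "wy": 0, "wz": 0},
    {"dx": 0, "dy": 0, "dz": 0, "wx": 0, "wy": 0, "wz": 0},
    {"dx": 0, "dy": 0, "dz": 0, "wx": 0, "wy": 0, "wz": 0},
    {"dx": 0, "dy": 0, "dz": 0, "wx": 0, "wy": 0, "wz": 0},
    {"dx": 0, "dy": 0, "dz": 0, "wx": 0, "wy": 0, "wz": 0},
  ],
)

```text
clock: 33.95
eef_pos: [550.3, 194.0, 169.5]
ee_rot: [-0.644, 0.765, -0.0, 0.001]
wrist_force: [-4.3, -0.9, 11.6]
width: -0.002
finger_force: 6.0
```

Emit:
send_rows(
  steps=[
    {"dx": 0, "dy": 0, "dz": 0, "wx": 0, "wy": 0, "wz": 0},
    {"dx": 0, "dy": 0, "dz": 0, "wx": 0, "wy": 0, "wz": 0},
    {"dx": 0, "dy": 0, "dz": 0, "wx": 0, "wy": 0, "wz": 0},
    {"dx": 0, "dy": 0, "dz": 0, "wx": 0, "wy": 0, "wz": 0},
    {"dx": 0, "dy": 0, "dz": 0, "wx": 0, "wy": 0, "wz": 0},
    {"dx": 0, "dy": 0, "dz": 0, "wx": 0, "wy": 0, "wz": 0},
    {"dx": 0, "dy": 0, "dz": 0, "wx": 0, "wy": 0, "wz": 0},
    {"dx": 0, "dy": 0, "dz": 0, "wx": 0, "wy": 0, "wz": 0},
    {"dx": 0, "dy": 0, "dz": 0, "wx": 0, "wy": 0, "wz": 0},
  ],
)

```text
clock: 34.85
eef_pos: [550.3, 194.1, 169.5]
ee_rot: [-0.644, 0.765, -0.0, 0.0]
wrist_force: [-4.6, -2.3, 12.2]
width: 0.006
finger_force: 6.0
```

Emit:
send_rows(
  steps=[
    {"dx": 0, "dy": 0, "dz": 0, "wx": 0, "wy": 0, "wz": 0},
    {"dx": 0, "dy": 0, "dz": 0, "wx": 0, "wy": 0, "wz": 0},
    {"dx": 0, "dy": 0, "dz": 0, "wx": 0, "wy": 0, "wz": 0},
    {"dx": 0, "dy": 0, "dz": 0, "wx": 0, "wy": 0, "wz": 0},
    {"dx": 0, "dy": 0, "dz": 0, "wx": 0, "wy": 0, "wz": 0},
  ],
)

```text
clock: 35.35
eef_pos: [550.3, 194.1, 169.5]
ee_rot: [-0.644, 0.765, -0.0, 0.0]
wrist_force: [-4.1, -1.8, 12.5]
width: -0.001
finger_force: 6.0
```

Emit:
send_rows(
  steps=[
    {"dx": 0, "dy": 0, "dz": -0.015, "wx": 0, "wy": 0, "wz": 0},
    {"dx": 0, "dy": 0, "dz": -0.03, "wx": 0, "wy": 0, "wz": 0},
    {"dx": 0, "dy": 0, "dz": -0.06, "wx": 0, "wy": 0, "wz": 0},
    {"dx": 0, "dy": 0, "dz": -0.2, "wx": 0, "wy": 0, "wz": 0},
    {"dx": 0, "dy": 0, "dz": -0.3, "wx": 0, "wy": 0, "wz": 0},
    {"dx": 0, "dy": 0, "dz": -0.3, "wx": 0, "wy": 0, "wz": 0},
    {"dx": 0, "dy": 0, "dz": -0.3, "wx": 0, "wy": 0, "wz": 0},
  ],
)

```text
clock: 36.05
eef_pos: [550.0, 193.9, 212.7]
ee_rot: [-0.644, 0.765, 0.0, -0.0]
wrist_force: [0.2, 0.1, -1.0]
width: -0.004
finger_force: 0.0
```

Run:
```python
from h import *
s=r.state(); p,d=cap('wrist'); W=wristcloud(d,s)
near=(np.hypot(W[...,0]-549,W[...,1]-194)<11)&(d>0)&(W[...,2]>120)&(W[...,2]<160)
h=cv2.cvtColor(p,cv2.COLOR_RGB2HSV); br=near&(h[...,1]>90)&(h[...,0]>12)&(h[...,0]<35)
print(s['clock'],s['eef_pos'],br.sum(),np.percentile(W[br][:,2],[2,5,50,75,90]).round(1))
m=near&(W[...,2]>148)
if m.any(): print(np.percentile(W[m],[1,50,99],axis=0).round(1).tolist())
q,_=cap('scene')
```

```text
36.05 [549.98527624 193.92412571 212.65263742] 289 [127.8 136.5 144.1 144.8 145.2]
[[544.5, 189.7, 148.7], [547.6, 192.4, 152.6], [550.6, 196.0, 154.2]]
```

The tip is back up at 152.6 mm and the nut is still unscrewed at 144.1 mm. I held the tip at 11.6–12.5 N for about 2 s. Handing in.

```bash
python3 -c "
from h import *
print(r.hand_in())"
```

```text
the job is handed in; nothing more can be done
None
```

The gas should be off the red reservoir: I unscrewed its lock nut to the stop (the grip slipped there twice and knocked it back, so I re-turned it), held the tip on its seat at about 12 N for 2 s, and it sprang back up; handed in at about 36 s.

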